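Put the red spanner from the leaning rack away in its case

TASK

Lift the red spanner up and off its peg on the leaning rack, without bumping the lamp above it, and lay it flat in the plywood case: eye down over the orange boss, tail on the black rest block. Set it down, do not let it drop. Then, once you have let go of it, swing the lid fully shut so that its tab drops inside the rim, leaving the other two spanners hanging and everything else where it stands.

Things in the scene. Friction and masses are not known exactly. Their poses are not given: they have to be found in the camera images.
- red_spanner: The one to put away: red flat spanner with steel tail, 131 x 12 mm thick, 0.25 kg, hung by its eye. Origin: eye hole's centre on the back face; +x from tail to eye, z through the thickness (0 to 12 mm). Eye: 52 mm ring, 32 mm hole. Handle 24 mm wide, 22 to 85 mm behind the eye centre; tail 34 mm wide, to 105 mm
- red_spanner_eye (a point): centre of the red spanner's eye hole, at mid thickness
- red_spanner_grip (a point): middle of the red handle, 55 mm from the eye centre, at mid thickness, near the balance point
- red_spanner_tail (a point): middle of the red spanner's tail, 95 mm from the eye centre, at mid thickness
- blue_spanner: To be left hanging: same as the red one but blue
- yellow_spanner: To be left hanging: same as the red one but yellow
- rack: Green fixed open rack, 310 mm wide; its face leans back 35 degrees from vertical, top towards its +x (away from the robot). Origin: on the table, centre of the face's lower edge. Two cross rails, 20 mm high at 130 mm and 25 mm high at 235 mm up the slope, carry the spanners' backs; open space behind the handles. Pegs at y = -90, 0, 90 mm
- peg1 (a point): middle peg, on its axis, 20 mm out from the upper rail's face. All pegs: steel, 8 mm thick, square to the leaning face, the end 38 mm out turned up the slope to 16 mm above the peg's axis. A hung eye must rise 12 to 24 mm up the slope to pass that end, then come away square to the face
- lamp: Lamp tube, 32 mm thick, 310 mm long along the rack's y, fixed above the hanging spanners (118 mm in x, 320 mm up in the rack's frame); origin at the middle of the tube. It blocks a gripper coming straight down
- case: Fixed open plywood case 172 (x) x 122 (y) x 50 mm high, walls and floor 6 mm, the hinge of its lid along the top of its +x end. Origin: under its centre, on the table; z up
- case_boss (a point): centre of the orange boss's foot, on the round black seat (50 mm across, top 26 mm above the table). Boss: 28 mm diameter, 11 mm tall, coned above 5 mm. The spanner's eye goes over it, its underside resting on the seat
- case_rest (a point): middle of the top of the black rest block (24 x 50 mm, same height as the seat), 95 mm from the boss towards the hinge; the tail rests here
- flap (a joint): lid angle in rad: 0 shut, grows as it opens to 2.1; stands open near 1.8 at the start; stiff, stays where it is left (about 0.2 N m to move). Lid 172 x 122 x 6 mm with a 14 mm downturned steel tab 162 mm from the hinge, which drops inside the case's -x rim
- flap_hinge (a point): middle of the hinge line: case's +x end, 50 mm up; the hinge runs along the case's y
- flap_tip (a point): middle of the lid's free edge on its outer face, 172 mm from the hinge
- oil_bottle: bystander, leave alone: yellow oil bottle, 60 mm across, 150 tall; origin under its centre
- tape: bystander, leave alone: white roll of tape, 90 mm across, 30 tall; origin under its centre
- tin: bystander, leave alone: blue tin, 72 mm across, 70 tall; origin under its centre
- mug: bystander, leave alone: white mug, 80 mm across, 90 tall; origin under its centre
- driver: bystander, leave alone: screwdriver, 200 mm, lying along its x; origin under its centre
Mind the look-alikes: they are no part of the job. Leave any purple or turquoise look-alike of the red_spanner alone.

How it is judged:
On the way, in this order (a step that is already met when the one before it is completed fails the run):
1. the red spanner has been lifted off its peg and is held away from the rack (distance of red_spanner_eye from where it was at the start of the episode above 0.08 m and height (world z) of red_spanner above 0.1 m and contact force between the fingers and red_spanner above 0.5 N), for 0.1 s.
2. the red spanner lies in the case, eye over the boss and tail on the rest block, let go, with the lid still open (horizontal distance between red_spanner_eye and case_boss below 0.004 m and z of red_spanner_eye in the frame of case between 0.028 and 0.036 m and horizontal distance between red_spanner_tail and case_rest below 0.022 m and z of red_spanner_tail in the frame of case below 0.036 m and contact force between the fingers and red_spanner below 0.1 N and linear speed of red_spanner below 0.03 m/s and value of joint flap above 1 rad), for 0.2 s.
At the end, for the whole second after the job is handed in: The red spanner is at rest in the case, its eye within 4 mm of the boss's centre and down on the seat (within 4 mm in height), its tail within 22 mm of the middle of the rest block and down on it, and the lid is shut to within 0.04 rad (horizontal distance between red_spanner_eye and case_boss below 0.004 m and z of red_spanner_eye in the frame of case between 0.028 and 0.036 m and horizontal distance between red_spanner_tail and case_rest below 0.022 m and z of red_spanner_tail in the frame of case below 0.036 m and value of joint flap below 0.04 rad and linear speed of red_spanner below 0.02 m/s); the robot touches nothing.
It fails at once if the lamp is bumped (over 3 N) (contact force between any of the arm, the fingers, red_spanner and lamp above 3 N).
It fails at once if the red spanner is dropped (out of the fingers and faster than 0.7 m/s) (contact force between the fingers and red_spanner below 0.05 N and linear speed of red_spanner above 0.7 m/s).
It fails at once if another spanner is taken or knocked from its place (over 20 mm) (distance of any of blue_spanner, yellow_spanner from where it was at the start of the episode above 0.02 m).
It fails at once if a bystander is pushed more than 30 mm (distance of any of oil_bottle, tape, tin, mug, driver from where it was at the start of the episode above 0.03 m).
It also fails if it takes over 64 s, if anything falls off the work surface, if the arm or the gripper's body presses on something with over 40 N, if the wrist force passes 120 N, or if a joint passes its speed limit or range.

ROBOT

A 6-joint arm with a two-finger parallel gripper is mounted at the origin on the work surface. World frame = base frame: x ahead of the robot, y to its left, z up, the work surface at z = 0. Lengths are in m, angles in rad, forces in N, time in s.
With the tool pointing down it reaches from about 0.35 to 0.775 m from the base axis. Payload 7.3 kg.
Tool frame: the origin (TCP) lies at the very end of the fingers, on their centre line; the grasp point (between the pads) lies 19 mm behind it; z points along the fingers, y is the line along which they close (so a half turn about z gives the same grasp; the last joint's range is limited). The gripper opens to 92 mm and grips with 3 to 60 N. Pads are 19 mm wide; open, the fingers measure 130 mm over their backs; the gripper's body (75 mm by 190 mm) begins 47 mm behind the grasp point.
Start: joints at [0.985, 0.342, 1.524, -0, 1.275, -0.146], TCP at [0.224, 0.475, 0.227] pointing down, gripper open.
Joint ranges: [-2.53, 2.53], [-0.77, 2.02], [0.04, 2.7], [-1, 4.14], [0.28, 2.66], [-3.11, 3.11]. Speed limits (rad/s): [2.57, 2.57, 3.14, 3.14, 3.14, 3.14].

INTERFACE

Orientations are given as [roll, pitch, yaw] about the fixed x, y, z axes, in that order (R = Rz(yaw) Ry(pitch) Rx(roll)).
In Python, from cell import robot gives the robot as it stands. The module is installed in compiled form; this text tells all that it offers.
- The arm moves only by the tool arm_command, never from a script. Its argument "moves" is a list of rows, each a list of 3 entries, a list of its own where there are three numbers: the shift along the tool's x, y, z in m, then the turn, a rotation vector about the tool's x, y, z in rad, then the finger opening in m, from 0 to 0.0918. In form: [[[dx, dy, dz], [ax, ay, az], claw], ...]. A call has exactly 5 rows; each row is the pose to reach, as a shift and turn from the pose commanded when the call began, along the tool's axes at that moment; what a row does not reach only later rows make up. A row lasts 1/10 s, in which the tool goes at most 50 mm and 8.59 degrees, less where a joint would pass 70% of its speed; a pose out of reach is approached as far as the arm can. A call with a gripper value outside its range is refused whole. The fingers move at their own pace and stop on an object; "squeeze" is the grip in N (left out, the last holds). Time passes only in rows, so rows that repeat a pose let the fingers close, or fill a call up. It gives the time, the measured TCP pose, the force, the opening and the grip force at its end, in the units of the state.
- robot.observe(): the state, without advancing time (a new reading comes with each control period).
- robot.read_camera(name): name is "side" or "top"; returns the picture (384x512x3 uint8, red, green, blue); there is no depth.
- robot.camera_model(name): a dict with "fx", "fy", "cx", "cy" (pixels), "R" (3x3) and "t" (3): a world point X has camera coordinates R X + t. Camera axes: x right, y down, z forward; pixel columns grow to the right and rows downward; lengths in m; the calibration is good to about 2 mm. A picture is of the moment at which its call begins. camera_model takes no time and is no camera call.
- robot.hand_in(): hands the job in; it is judged then, once.
The state is a dict: "time": time; "qpos": joint angles; "qvel": joint speeds; "joint_efforts": joint torques, N m; "tool_pos": TCP position; "tool_rot": TCP orientation; "contact_force": force on the tool from outside, world axes, zero at the start; "torque": the same for the moment, N m; "opening": finger opening in m; "grip_force": force on a finger pad.
Only numpy, scipy, OpenCV 4.12 (cv2) and the standard library are available. Lean on these libraries where they do the work, as an engineer would, in place of code of your own. Each camera call takes 0.05 s, during which the arm holds its last target. There are 200 camera calls.

## Working session

There is one attempt and no reset: what is moved stays moved. The work goes in short steps, Python scripts to look and compute and a tool call to move; the robot and the scene stay as the last step left them, time stands still between calls to the robot, and variables do not carry over. Pictures are saved under pics/ and viewed, at most 15 in all, crops included, and the job is handed in when it is done.

Besides the shell and the picture viewer there is one more tool, called after "Request:" by a JSON object that holds its "api" and its "payload", one argument or row to a line. arm_command: Moves the arm, as the interface text tells. Its arguments: {"type":"object","properties":{"moves":{"type":"array"},"squeeze":{"type":"number"}},"required":["moves"]}

```bash
mkdir -p pics; python3 - <<'E'
from cell import robot
import cv2,numpy as np
for n in("side","top"):
    im=robot.read_camera(n); cv2.imwrite(f"pics/{n}0.png",im[...,::-1]); m=robot.camera_model(n)
    print(n,m['fx'],m['fy'],m['cx'],m['cy'],np.round(m['R'],3).tolist(),np.round(m['t'],3).tolist(), np.round(-np.array(m['R']).T@m['t'],3))
s=robot.observe();print(s)
E
```

```text
side 439.6153988355432 439.6153988355432 251.14620225856223 192.73736996892623 [[0.804, -0.595, -0.013], [-0.324, -0.419, -0.848], [0.499, 0.686, -0.53]] [-0.418, 0.299, 1.094] [-0.113 -0.874  0.827]
top 493.06202118473317 493.06202118473317 249.22290831730464 194.48155059465313 [[0.012, -1.0, -0.02], [-0.994, -0.01, -0.112], [0.112, 0.021, -0.994]] [-0.059, 0.485, 1.452] [ 0.321 -0.085  1.496]
{'time': 0.1, 'qpos': array([ 9.85042861e-01,  3.42652834e-01,  1.52491906e+00,  5.06786881e-07,
        1.27539680e+00, -1.45990304e-01]), 'qvel': array([-0.00183556, -0.00273045, -0.00262736, -0.00110304, -0.00113802,
       -0.00077041]), 'joint_efforts': array([ 1.68677190e-03, -4.32008529e+01, -2.44692868e+01,  7.18220067e-02,
        5.27566276e-02, -5.88615740e-05]), 'tool_pos': array([0.22327895, 0.47475499, 0.22611542]), 'tool_rot': array([-3.14023132e+00, -2.00654798e-04,  2.70182921e+00]), 'contact_force': array([0.47865618, 0.53172411, 0.17394308]), 'torque': array([ 0.00693437, -0.02171839, -0.00142209]), 'grip_force': 0.0, 'opening': 0.09171901495969835}
```

View pics/side0.png

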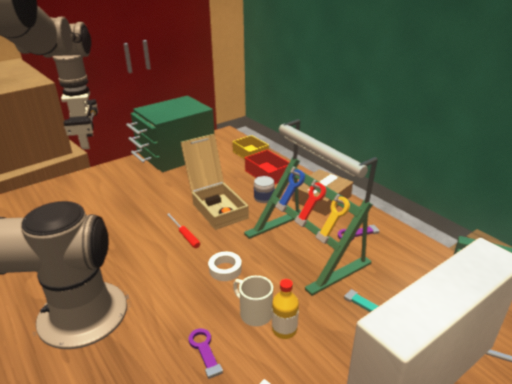

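View pics/top0.png

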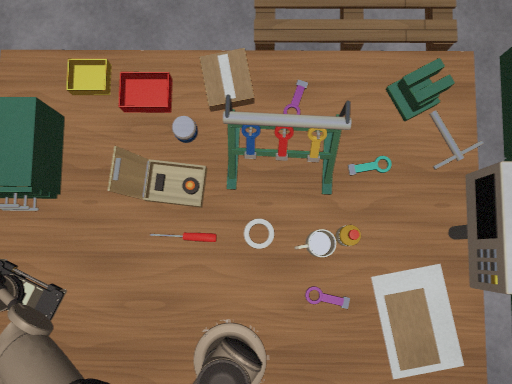

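Candidates for the red spanner, by top/side pixel:
- The red one on the middle peg, (283,142) / (312,198).
- Blue (251,140) and yellow (317,143), hanging on either side.
- Purple (295,98) and (328,297), and turquoise (370,167), which lie on the table.
- The red box and screwdriver, which are not spanners.

I choose the middle peg and check it in a close crop.

```bash
python3 - <<'E'
import cv2,numpy as np
s=cv2.imread("pics/side0.png");t=cv2.imread("pics/top0.png")
def c(im,x,y): return cv2.resize(im[y:y+100,x:x+133],(400,300),interpolation=cv2.INTER_CUBIC)
cv2.imwrite("pics/c0.png",np.vstack([np.hstack([c(t,222,93),c(t,100,130)]),np.hstack([c(s,255,145),c(s,155,130)])]))
E
```

```text
(no output)
```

View pics/c0.png

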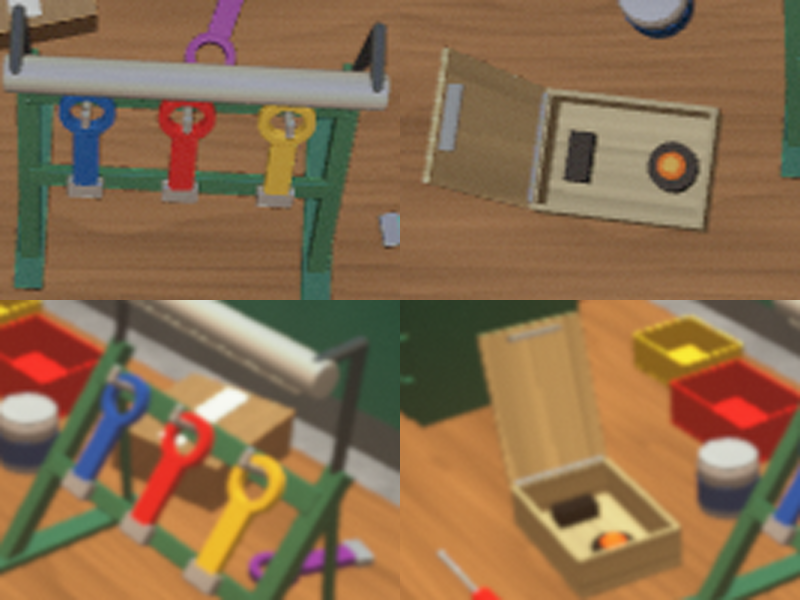

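The crop confirms it: the red spanner hangs on the middle peg between blue and yellow. The case is open, with its boss at the end towards the rack (top, 190,186). Next I measure.

```bash
cat > h.py <<'E'
import cv2,numpy as np
from cell import robot
M={n:robot.camera_model(n) for n in("side","top")}
def ray(n,p):
    m=M[n];R=np.array(m['R']);d=R.T@[(p[0]-m['cx'])/m['fx'],(p[1]-m['cy'])/m['fy'],1];return -R.T@np.array(m['t']),d/np.linalg.norm(d)
def onz(n,p,z):
    o,d=ray(n,p);return o+d*(z-o[2])/d[2]
def tri(ps,pt):
    o1,d1=ray("side",ps);o2,d2=ray("top",pt)
    s=np.linalg.lstsq(np.c_[d1,-d2],o2-o1,rcond=None)[0];a=o1+s[0]*d1;b=o2+s[1]*d2
    return (a+b)/2,np.linalg.norm(a-b)
def proj(n,X):
    m=M[n];c=np.array(m['R'])@X+m['t'];return np.array([m['fx']*c[0]/c[2]+m['cx'],m['fy']*c[1]/c[2]+m['cy']])
HUE={'red':[(0,6),(174,180)],'blue':[(105,120)],'yellow':[(20,28)],'orange':[(8,18)]}
def mask(im,c,box,s=140,v=80):
    h=cv2.cvtColor(im,cv2.COLOR_RGB2HSV);m=np.zeros(h.shape[:2],np.uint8)
    for a,b in HUE[c]: m|=cv2.inRange(h,(a,s,v),(b,255,255))
    k=np.zeros_like(m);x,y,w,hh=box;k[y:y+hh,x:x+w]=1;return m*k
def big(m):
    cs=cv2.findContours(m,cv2.RETR_EXTERNAL,cv2.CHAIN_APPROX_NONE)[0];return max(cs,key=cv2.contourArea)
E
python3 - <<'E'
from h import *
im={n:cv2.imread(f"pics/{n}0.png")[...,::-1].copy() for n in("side","top")}
bx={'red':((295,175,34,55),(270,124,26,45)),'blue':((270,160,38,50),(240,122,22,45)),'yellow':((312,190,42,60),(305,124,26,45))}
for c in bx:
    P=[]
    for n,b in zip(("side","top"),bx[c]):
        m=mask(im[n],c,b);k=big(m);f=np.zeros_like(m);cv2.drawContours(f,[k],-1,255,-1)
        M0=cv2.moments(f,True);cen=(M0['m10']/M0['m00'],M0['m01']/M0['m00'])
        ys,xs=np.nonzero(f);pc=cv2.PCACompute2(np.c_[xs,ys].astype(np.float32),None)[1][0]
        print(c,n,np.round(cen,1),'area',M0['m00'],cv2.boundingRect(k),'axis',np.round(pc,2));P.append(cen)
    X,e=tri(*P);print('  ',np.round(X,4),'gap',round(e,4))
# case
print('boss',onz("top",(188+0,0),.03)*0)
for n,b in(("top",(175,175,30,25)),("side",(210,195,40,30))):
    k=big(mask(im[n],'orange',b,120,100));print('boss',n,cv2.boundingRect(k),cv2.minEnclosingCircle(k),onz(n,cv2.minEnclosingCircle(k)[0],.037))
# dark blocks in case (top)
g=im['top'].max(2);k=np.zeros_like(g);k[168:202,152:205]=(g[168:202,152:205]<85)
N,l,st,ce=cv2.connectedComponentsWithStats(k)
for i in range(1,N):
    if st[i,4]>25: print('dark',st[i],ce[i],onz('top',ce[i],.026))
print('case rim corners(top z=.05)',[np.round(onz('top',(100+x/3,130+y/3),.05),3).tolist() for x,y in((550,88),(720,107),(705,230),(530,208))])
print('lamp ends',[np.round(onz('top',(222+x/3,93+y/3),.32),3).tolist() for x,y in((5,75),(388,95))])
print('foot',[np.round(onz('top',(222+x/3,93+y/3),.0),3).tolist() for x,y in((30,288),(312,300))])
print('lidtop',[np.round(onz('top',(100+x/3,130+y/3),.218),3).tolist() for x,y in((445,50),(425,182))])
E
```

```text
red side [311.5 200.9] area 357.0 (299, 183, 27, 37) axis [-0.53  0.85]
red top [283.1 138.1] area 353.0 (275, 126, 19, 30) axis [-0.12  0.99]
   [ 0.6262 -0.1471  0.1589] gap 0.0054
blue side [291. 187.] area 196.0 (280, 170, 24, 34) axis [-0.52  0.85]
blue top [250.2 136.2] area 315.0 (242, 125, 18, 30) axis [-0.  1.]
   [ 0.6306 -0.0559  0.1589] gap 0.0064
yellow side [334.4 215.1] area 383.0 (320, 196, 30, 40) axis [-0.55  0.83]
yellow top [315.9 139.9] area 355.0 (308, 128, 19, 30) axis [-0.18  0.98]
   [ 0.6219 -0.2374  0.1625] gap 0.0034
boss [0. 0. 0.]
boss top (185, 180, 10, 10) ((189.61764526367188, 184.73529052734375), 4.933038234710693) [0.5122837  0.12429169 0.037     ]
boss side (210, 195, 40, 30) ((229.5, 209.5), 24.300304412841797) [0.51612163 0.10997338 0.037     ]
dark [155 174  10  17 141] [159.5177305  181.83687943] [0.52172146 0.21724243 0.026     ]
dark [183 178  16  16 124] [191.08064516 186.05645161] [0.50975471 0.12134771 0.026     ]
case rim corners(top z=.05) [[0.589, -0.155, 0.05], [0.572, -0.322, 0.05], [0.45, -0.307, 0.05], [0.47, -0.136, 0.05]]
lamp ends [[0.64, 0.004, 0.32], [0.626, -0.306, 0.32]]
foot [[0.505, -0.001, 0.0], [0.496, -0.287, 0.0]]
lidtop [[0.591, -0.054, 0.218], [0.474, -0.038, 0.218]]
```

```bash
python3 - <<'E'
from h import *
X,e=tri((301.7,221),(282.3,158));print('tail',X,e)
a=np.radians(35);yaw=np.radians(-2.7);c,s=np.cos(yaw),np.sin(yaw);Rz=np.array([[c,-s,0],[s,c,0],[0,0,1]])
u=Rz@[np.sin(a),0,np.cos(a)];n=Rz@[-np.cos(a),0,np.sin(a)]
for sx in(.223,.230,.235):
  for ox in (.51,.517):
    O=np.array([ox,-.147,0]);eye=O+sx*u+.012*n
    print(sx,ox,np.round(eye-.006*n-.055*u,4),[np.round(proj(k,eye+d*u),1).tolist() for k in("side","top") for d in(.026,-.022,-.085,-.095)])
print('lamp',onz('top',(287,121.5),.32))
print('case corners',[np.round(onz('top',(100+x/3,130+y/3),.05),3).tolist() for x,y in((150,88),(320,107),(305,230),(130,208))])
print('lidtop',[np.round(onz('top',(100+x/3,130+y/3),.218),3).tolist() for x,y in((45,50),(25,182))])
E
```

```text
tail [ 0.58364609 -0.15022163  0.10983077] 0.004079341007421706
0.223 0.51 [ 0.6013 -0.1513  0.1411] [[319.7, 183.7], [311.1, 199.0], [300.0, 218.7], [298.2, 221.8], [285.8, 128.4], [284.5, 141.8], [282.9, 158.3], [282.7, 160.8]]
0.223 0.517 [ 0.6083 -0.1513  0.1411] [[321.5, 182.9], [312.9, 198.1], [301.9, 217.8], [300.1, 220.9], [285.8, 125.8], [284.5, 139.3], [282.9, 155.9], [282.7, 158.4]]
0.23 0.51 [ 0.6054 -0.1515  0.1468] [[320.9, 181.5], [312.3, 196.8], [301.2, 216.5], [299.4, 219.6], [286.0, 126.4], [284.7, 139.9], [283.1, 156.5], [282.8, 159.0]]
0.23 0.517 [ 0.6124 -0.1515  0.1468] [[322.8, 180.7], [314.2, 195.9], [303.1, 215.7], [301.3, 218.8], [286.0, 123.8], [284.7, 137.4], [283.1, 154.1], [282.8, 156.6]]
0.235 0.51 [ 0.6082 -0.1516  0.1509] [[321.8, 179.9], [313.2, 195.2], [302.1, 215.0], [300.3, 218.1], [286.1, 125.0], [284.8, 138.5], [283.2, 155.2], [283.0, 157.8]]
0.235 0.517 [ 0.6152 -0.1516  0.1509] [[323.7, 179.1], [315.1, 194.4], [304.0, 214.1], [302.2, 217.2], [286.1, 122.4], [284.8, 136.0], [283.2, 152.8], [283.0, 155.3]]
lamp [ 0.63271795 -0.15036457  0.32      ]
case corners [[0.586, 0.243, 0.05], [0.568, 0.073, 0.05], [0.446, 0.085, 0.05], [0.466, 0.259, 0.05]]
lidtop [[0.588, 0.299, 0.218], [0.471, 0.312, 0.218]]
```

Request:
{"api": "arm_command", "payload": {
  "moves": [
    [[0,0,-0.02],[0,0,0.15],0.05],
    [[0,0,-0.04],[0,0,0.3],0.05],
    [[0,0,-0.06],[0,0,0.45],0.05],
    [[0,0,-0.08],[0,0,0.55],0.05],
    [[0,0,-0.08],[0,0,0.55],0.05]
  ]
}}

```text
time: 0.6
tool_pos: [0.224, 0.4759, 0.309]
tool_rot: [3.137, -0.002, 2.151]
contact_force: [1.1, 0.4, 0.6]
opening: 0.0566
grip_force: 0.0
```

```bash
python3 -c "
from h import *
s=robot.observe();print(s['time'],s['qpos'].tolist(),s['tool_pos'],s['tool_rot'],s['opening'])"
```

```text
0.6 [0.9850296882241911, 0.29076950950317376, 1.370993675941814, -8.034681336282364e-06, 1.475185898589654, 0.405086738446906] [0.22403908 0.47588347 0.30898279] [ 3.13732174e+00 -1.82266425e-03  2.15074392e+00] 0.056635560973626285
```

```bash
cat >> h.py <<'E'
from scipy.spatial.transform import Rotation as Ro, Slerp
import json,math
def cur():
    s=robot.observe();open('q.log','a').write(json.dumps([s['qpos'].tolist(),s['tool_pos'].tolist(),s['tool_rot'].tolist()])+'\n')
    return s,s['tool_pos'],Ro.from_euler('xyz',s['tool_rot'])
def plan(P,R,P0=None,R0=None,dv=.045,dw=.13):
    """print, per 5-row call, the shift/turn in the tool axes at the call's start"""
    if P0 is None: _,P0,R0=cur()
    P=np.array(P,float);W=(R0.inv()*R).as_rotvec();n=max(1,math.ceil(max(np.linalg.norm(P-P0)/dv,np.linalg.norm(W)/dw)))
    n=5*math.ceil(n/5);f=lambda i:(P0+(P-P0)*i/n,R0*Ro.from_rotvec(W*i/n))
    for k in range(0,n,5):
        p,r=f(k);q,t=f(k+5);print('call',k//5,'total shift',np.round(r.inv().apply(q-p),4),'turn',np.round((r.inv()*t).as_rotvec(),3))
def rot(z,y):
    z=np.array(z,float)/np.linalg.norm(z);y=np.array(y,float);y-=z*(y@z);y/=np.linalg.norm(y);return Ro.from_matrix(np.c_[np.cross(y,z),y,z])
a_=np.radians(35);yw=np.radians(-2.7);RY=np.array([np.sin(-yw),np.cos(yw),0]);c_,s_=np.cos(yw),np.sin(yw)
U=np.array([c_*np.sin(a_),s_*np.sin(a_),np.cos(a_)]);Nn=np.array([-c_*np.cos(a_),-s_*np.cos(a_),np.sin(a_)])
GRIP=np.array([.606,-.148,.139]);RR=rot(-Nn,RY)
E
python3 - <<'E'
from h import *
s,p,r=cur()
plan([.50,-.145,.34],rot([0,0,-1],RY))
E
```

```text
call 0 total shift [-0.1676 -0.0273 -0.0082] turn [ 0.001  0.    -0.236]
call 1 total shift [-0.1566 -0.0658 -0.0081] turn [ 0.001  0.    -0.236]
call 2 total shift [-0.1369 -0.1005 -0.008 ] turn [ 0.001  0.    -0.236]
call 3 total shift [-0.1096 -0.1298 -0.0079] turn [ 0.001  0.    -0.236]
```

Request:
{"api": "arm_command", "payload": {
  "moves": [
    [[-0.034,-0.005,-0.002],[0,0,-0.047],0.05],
    [[-0.067,-0.011,-0.003],[0,0,-0.094],0.05],
    [[-0.1,-0.016,-0.005],[0,0,-0.142],0.05],
    [[-0.134,-0.022,-0.007],[0,0,-0.189],0.05],
    [[-0.168,-0.027,-0.008],[0,0,-0.236],0.05]
  ]
}}

```text
time: 1.1
tool_pos: [0.293, 0.3183, 0.3136]
tool_rot: [-3.14, -0.0, 2.393]
contact_force: [0.3, 0.6, -0.2]
opening: 0.0498
grip_force: 0.0
```

Request:
{"api": "arm_command", "payload": {
  "moves": [
    [[-0.031,-0.013,-0.002],[0,0,-0.047],0.05],
    [[-0.063,-0.026,-0.003],[0,0,-0.094],0.05],
    [[-0.094,-0.039,-0.005],[0,0,-0.142],0.05],
    [[-0.125,-0.053,-0.007],[0,0,-0.189],0.05],
    [[-0.157,-0.066,-0.008],[0,0,-0.236],0.05]
  ]
}}

```text
time: 1.6
tool_pos: [0.3623, 0.1629, 0.3217]
tool_rot: [-3.141, -0.001, 2.629]
contact_force: [1.4, 0.1, 0.3]
opening: 0.0502
grip_force: 0.0
```

Request:
{"api": "arm_command", "payload": {
  "moves": [
    [[-0.027,-0.02,-0.002],[0,0,-0.047],0.05],
    [[-0.055,-0.04,-0.003],[0,0,-0.094],0.05],
    [[-0.082,-0.06,-0.005],[0,0,-0.142],0.05],
    [[-0.11,-0.08,-0.006],[0,0,-0.189],0.05],
    [[-0.137,-0.1,-0.008],[0,0,-0.236],0.05]
  ]
}}

```text
time: 2.1
tool_pos: [0.4319, 0.0082, 0.3294]
tool_rot: [-3.141, -0.002, 2.864]
contact_force: [0.3, 0.5, -0.5]
opening: 0.0497
grip_force: 0.0
```

```bash
python3 - <<'E'
from h import *
s,p,r=cur();print(s['time'],p,s['tool_rot'],s['qpos'])
plan([.46,-.14,.30],RR)
d=[json.loads(l) for l in open('q.log')]
def fk(x,q):
    h,a1,a2,e,d4,L=x;A=q[1];B=q[1]+q[2];C=B+q[4]
    return np.array([a1+a2*np.sin(A)+e*np.cos(B)+d4*np.sin(B)+L*np.sin(C),h+a2*np.cos(A)-e*np.sin(B)+d4*np.cos(B)+L*np.cos(C)])
d.append([[0.98504,0.34265,1.52492,0,1.2754,-.146],[.22328,.47475,.22611],0])
for k in d: print(np.round(k[0],3),np.round(k[1],3))
E
```

```text
2.1 [0.43191511 0.00815773 0.32942606] [-3.14149590e+00 -1.98021900e-03  2.86433489e+00] [-1.59008031e-01  1.02124463e-01  1.55473241e+00  1.38027558e-04
  1.48671359e+00 -1.45255842e+00]
call 0 total shift [-0.0338 -0.0674  0.0147] turn [-0.055 -0.479 -0.106]
call 1 total shift [-0.0171 -0.0712  0.0232] turn [-0.055 -0.479 -0.106]
[ 0.985  0.291  1.371 -0.     1.475  0.405] [0.224 0.476 0.309]
[ 0.985  0.291  1.371 -0.     1.475  0.405] [0.224 0.476 0.309]
[-0.159  0.102  1.555  0.     1.487 -1.453] [0.432 0.008 0.329]
[-0.159  0.102  1.555  0.     1.487 -1.453] [0.432 0.008 0.329]
[ 0.985  0.343  1.525  0.     1.275 -0.146] [0.223 0.475 0.226]
```

Request:
{"api": "arm_command", "payload": {
  "moves": [
    [[-0.007,-0.013,0.003],[-0.011,-0.096,-0.021],0.05],
    [[-0.014,-0.027,0.006],[-0.022,-0.192,-0.042],0.05],
    [[-0.02,-0.04,0.009],[-0.033,-0.287,-0.064],0.05],
    [[-0.027,-0.054,0.012],[-0.044,-0.383,-0.085],0.05],
    [[-0.034,-0.067,0.015],[-0.055,-0.479,-0.106],0.05]
  ]
}}

```text
time: 2.6
tool_pos: [0.4455, -0.0647, 0.3146]
tool_rot: [3.112, 0.484, 2.964]
contact_force: [0.4, -0.2, -0.1]
opening: 0.0497
grip_force: 0.0
```

Request:
{"api": "arm_command", "payload": {
  "moves": [
    [[-0.003,-0.014,0.005],[-0.011,-0.096,-0.021],0.05],
    [[-0.007,-0.028,0.009],[-0.022,-0.192,-0.042],0.05],
    [[-0.01,-0.043,0.014],[-0.033,-0.287,-0.064],0.05],
    [[-0.014,-0.057,0.019],[-0.044,-0.383,-0.085],0.05],
    [[-0.017,-0.071,0.023],[-0.055,-0.479,-0.106],0.05]
  ]
}}

```text
time: 3.1
tool_pos: [0.459, -0.1202, 0.3065]
tool_rot: [3.111, 0.864, 3.057]
contact_force: [-0.2, -0.1, 0.1]
opening: 0.0501
grip_force: 0.0
```

```bash
python3 - <<'E'
from h import *
s,p,r=cur();print(s['time'],p,s['tool_rot'],s['qpos'],(r.inv()*RR).magnitude())
plan(GRIP+Nn*(.09-.019),RR)
for n in("side","top"):
    cv2.imwrite(f"pics/{n}1.png",robot.read_camera(n)[...,::-1])
E
```

```text
3.1 [ 0.45899492 -0.12018748  0.30652548] [3.11059412 0.86432133 3.0571501 ] [-0.78683193 -0.17844938  2.20287971  0.99029384  0.66326932 -2.95859803] 0.098298718724253
call 0 total shift [ 0.0376 -0.0222  0.1507] turn [ 0.001 -0.095 -0.024]
```

Request:
{"api": "arm_command", "payload": {
  "moves": [
    [[0.008,-0.004,0.03],[0,0,0],0.05],
    [[0.015,-0.009,0.06],[0,0,0],0.05],
    [[0.023,-0.013,0.09],[0,-0.03,0],0.05],
    [[0.03,-0.018,0.12],[0,-0.06,-0.012],0.05],
    [[0.038,-0.022,0.151],[0,-0.095,-0.024],0.05]
  ]
}}

```text
time: 3.7
tool_pos: [0.5582, -0.1274, 0.2617]
tool_rot: [3.123, 0.867, 3.059]
contact_force: [-0.1, -0.2, 0.6]
opening: 0.0502
grip_force: 0.0
```

```bash
python3 - <<'E'
from h import *
s,p,r=cur();print(s['time'],p,s['tool_rot'],s['qpos'],(r.inv()*RR).magnitude())
plan(GRIP+Nn*(.09-.019),RR)
plan(GRIP+Nn*(-.019),RR)
I=[]
for n,b in("side",(235,90)),("top",(205,80)):
    im=robot.read_camera(n)[...,::-1];I.append(cv2.resize(im[b[1]:b[1]+150,b[0]:b[0]+133],(399,450),interpolation=cv2.INTER_CUBIC))
cv2.imwrite("pics/c1.png",np.hstack(I))
E
```

```text
3.7 [ 0.55823478 -0.12735521  0.26166737] [3.12291312 0.86707606 3.05930152] [-0.57382839  0.09122075  2.1036286   1.22053777  0.41215412 -3.09810328] 0.09573979389346915
call 0 total shift [ 0.0682 -0.0196  0.0459] turn [-0.009 -0.093 -0.022]
call 0 total shift [ 0.0599 -0.0186  0.1355] turn [-0.009 -0.093 -0.022]
```

View pics/c1.png

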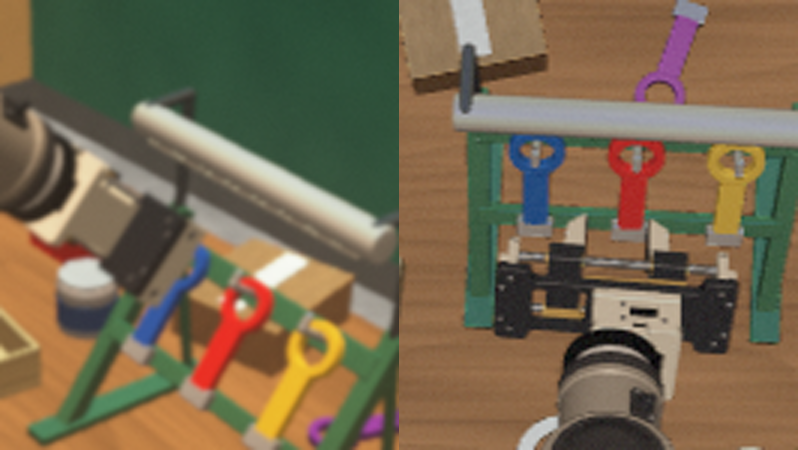

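The fingers (left) sit high and to the left, facing the red handle. The arm has stalled because q6 is at its limit, so I fit the kinematics and pick a wrist branch that works.

```bash
cat >> h.py <<'E'
from scipy.optimize import least_squares
Z=lambda a:Ro.from_euler('z',a)
Y=lambda a:Ro.from_euler('y',a)
def fk(x,q):
    h,a1,b,a2,e,d4,L=x[:7]
    R1=Z(q[0]);R2=R1*Y(q[1]);R3=R2*Y(q[2]);R6=R3*Z(q[3])*Y(q[4])*Z(q[5]+np.pi/2)
    return np.array([0,0,h])+R1.apply([a1,b,0])+R2.apply([0,0,a2])+R3.apply([e,0,d4])+R6.apply([0,0,L]),R6
def fit():
    d=[json.loads(l) for l in open('q.log')]+[[[0.98504,0.34265,1.52492,0,1.2754,-.146],[.22328,.47475,.22611],[-3.14,0,2.7018]]]
    x=least_squares(lambda x:np.r_[np.ravel([fk(x,q)[0]-p for q,p,_ in d]),1e-4*(x-x0)],x0).x
    return x,max(np.linalg.norm(fk(x,q)[0]-p) for q,p,_ in d),max((fk(x,q)[1].inv()*Ro.from_euler('xyz',r)).magnitude() for q,_,r in d)
x0=np.array([.3,0.03,.08,.4,.0,.4,.25])
LO=np.array([-2.53,-.77,.04,-1,.28,-3.11]);HI=np.array([2.53,2.02,2.7,4.14,2.66,3.11])
def ik(x,P,R,q0):
    f=lambda q:np.r_[fk(x,q)[0]-P,.3*(fk(x,q)[1].inv()*R).as_rotvec()]
    s=least_squares(f,np.clip(q0,LO+.01,HI-.01),bounds=(LO,HI));return s.x,np.linalg.norm(s.fun)
E
python3 - <<'E'
from h import *
x,e1,e2=fit();print(np.round(x,4),e1,e2);np.save('x.npy',x)
rng=np.random.default_rng(0)
def tl(th,flip):
    t=np.radians(th);return rot([c_*np.sin(t),s_*np.sin(t),-np.cos(t)],RY*(-1 if flip else 1))
def sols(P,R):
    S=[]
    for k in range(25):
        q,e=ik(x,P,R,rng.uniform(LO,HI))
        if e<1e-3 and not any(np.abs(q-s).max()<.05 for s in S): S.append(q)
    return [np.round(s,2).tolist() for s in S]
for th in(25,35,45,55):
  for fl in(0,1):
    R=tl(th,fl);z=R.apply([0,0,1]);print(th,fl,sols(GRIP+.019*z,R),'| back 60:',sols(GRIP-.06*z,R))
B=np.array([.511,.1225,0]);D=np.array([.0112,.095,0])/.0957
g=B+.055*D+[0,0,.013]
for sg in(1,-1): print('place',sg,sols(g,rot([0,0,-1],sg*np.array([D[1],-D[0],0]))))
E
```

```text
[ 0.2229 -0.      0.0764  0.5062  0.0465  0.3796  0.3181] 5.515098815232375e-06 0.0003071510265936358
25 0 [[-0.44, 0.45, 1.77, 0.33, 0.53, -2.21]] | back 60: [[-0.47, 0.3, 1.77, 0.28, 0.68, -2.17]]
25 1 [[-0.44, 0.45, 1.77, 0.33, 0.53, 0.93]] | back 60: [[-0.47, 0.3, 1.77, 0.28, 0.68, 0.97]]
35 0 [[-0.48, 0.43, 1.91, 0.83, 0.33, -2.73]] | back 60: [[-0.53, 0.26, 1.95, 0.64, 0.46, -2.56]]
35 1 [[-0.48, 0.43, 1.91, 0.83, 0.33, 0.41]] | back 60: [[-0.53, 0.26, 1.95, 0.64, 0.46, 0.58]]
45 0 [[-0.52, 0.44, 2.04, 1.78, 0.34, 2.57]] | back 60: [[-0.59, 0.26, 2.12, 1.43, 0.38, 2.89]]
45 1 [[-0.52, 0.44, 2.04, 1.78, 0.34, -0.57]] | back 60: [[-0.59, 0.26, 2.12, 1.43, 0.38, -0.25]]
55 0 [[-0.56, 0.5, 2.16, 2.3, 0.57, 2.01]] | back 60: [[-0.66, 0.32, 2.28, 2.09, 0.58, 2.16]]
55 1 [[-0.56, 0.5, 2.16, 2.3, 0.57, -1.13]] | back 60: [[-0.66, 0.32, 2.28, 2.09, 0.58, -0.99]]
place 1 [[0.19, 0.64, 1.7, 0.0, 0.8, 0.31]]
place -1 [[0.19, 0.64, 1.7, -0.0, 0.8, -2.83]]
```

The fit is near exact. A tool tilt of about 32° from vertical keeps q6 in range and clears the lamp by roughly 45 mm, so I plan with that.

```bash
cat >> h.py <<'E'
X=np.load('x.npy') if __import__('os').path.exists('x.npy') else None
def tl(th,sg=1):
    t=np.radians(th);return rot([c_*np.sin(t),s_*np.sin(t),-np.cos(t)],RY*sg)
RT=tl(32);G=np.array([.609,-.148,.143]);TZ=RT.apply([0,0,1])
E
python3 - <<'E'
from h import *
s,p,r=cur();q=s['qpos']
for t in np.linspace(0,1,6):
    Rt=r*Ro.from_rotvec((r.inv()*RT).as_rotvec()*t);Pt=p+(G-.07*TZ-p)*t;q,e=ik(X,Pt,Rt,q);print(np.round(q,2),round(e,5))
for d in(-.04,0,.019): q,e=ik(X,G+d*TZ,RT,q);print(np.round(q,2),round(e,5))
plan(G-.07*TZ,RT)
B=np.array([.511,.1225,0]);D=np.array([.0112,.095,0])/.0957
t=np.radians(23);Rp=rot([D[0]*np.sin(t),D[1]*np.sin(t),-np.cos(t)],[D[1],-D[0],0]);zz=Rp.apply([0,0,1])
for h in(.1,.05,0): print('place',ik(X,B+.05*D+[0,0,.032+h]+.019*zz,Rp,[.19,.64,1.7,0,.8,.31]))
E
```

```text
[-0.57  0.09  2.1   1.22  0.41 -3.1 ] 0.0
[-0.56  0.12  2.06  1.04  0.42 -2.92] 0.0
[-0.55  0.15  2.02  0.87  0.44 -2.76] 0.0
[-0.54  0.18  1.98  0.71  0.47 -2.61] 0.0
[-0.52  0.21  1.93  0.58  0.5  -2.49] 0.0
[-0.51  0.25  1.89  0.47  0.55 -2.38] 0.0
[-0.49  0.31  1.88  0.51  0.49 -2.41] 0.0
[-0.47  0.39  1.87  0.57  0.42 -2.46] 0.0
[-0.46  0.43  1.86  0.6   0.39 -2.49] 0.0
call 0 total shift [ 0.037  -0.0187  0.05  ] turn [-0.004  0.311 -0.022]
place (array([-0.04040495,  0.46604747,  1.75855938,  0.50022928,  0.94747388,
       -0.22530123]), np.float64(1.2661928107776647e-15))
place (array([-0.04040495,  0.54359084,  1.80210711,  0.54891288,  0.84260169,
       -0.3030033 ]), np.float64(2.9996746872229126e-09))
place (array([-0.04040495,  0.63005798,  1.83240095,  0.61196601,  0.74488178,
       -0.39278939]), np.float64(1.9202224279720527e-13))
```

Request:
{"api": "arm_command", "payload": {
  "moves": [
    [[0.007,-0.004,0.01],[0,0.062,-0.004],0.05],
    [[0.015,-0.008,0.02],[0,0.124,-0.009],0.05],
    [[0.022,-0.011,0.03],[-0.002,0.187,-0.013],0.05],
    [[0.03,-0.015,0.04],[-0.003,0.249,-0.018],0.05],
    [[0.037,-0.019,0.05],[-0.004,0.311,-0.022],0.05]
  ]
}}

```text
time: 4.3
tool_pos: [0.5696, -0.1478, 0.202]
tool_rot: [-3.14, 0.555, 3.092]
contact_force: [0.4, 0.8, 0.1]
opening: 0.05
grip_force: 0.0
```

```bash
cat > look.py <<'E'
from h import *
import sys
def look(name,ps=((235,90),(205,80))):
    I=[]
    for n,b in zip(("side","top"),ps):
        im=robot.read_camera(n)[...,::-1];cv2.imwrite(f"pics/{name}_{n}.png",im)
        I.append(cv2.resize(im[b[1]:b[1]+110,b[0]:b[0]+100],(400,440),interpolation=cv2.INTER_CUBIC))
    cv2.imwrite(f"pics/{name}.png",np.hstack(I))
E
python3 - <<'E'
from look import *
s,p,r=cur();print(s['time'],p,np.round(s['qpos'],2),(r.inv()*RT).magnitude(),p-(G-.07*TZ))
plan(G-.02*TZ,RT);plan(G+.019*TZ,RT)
look("c2",((250,130),(235,90)))
print([proj(n,p).round(1) for n in("side","top")],[proj(n,p-.019*TZ).round(1) for n in("side","top")])
E
```

```text
4.3 [ 0.5695682  -0.14784951  0.20196167] [-0.51  0.24  1.89  0.47  0.55 -2.38] 0.0050008653311972824 [-0.00237863 -0.0015969  -0.0004017 ]
call 0 total shift [-0.0023  0.0019  0.0509] turn [-0.003 -0.003 -0.002]
call 0 total shift [-0.0024  0.002   0.0899] turn [-0.003 -0.003 -0.002]
[array([298. , 194.4]), array([283.5, 156.2])] [array([295.3, 190.4]), array([283.6, 158.8])]
```

View pics/c2.png

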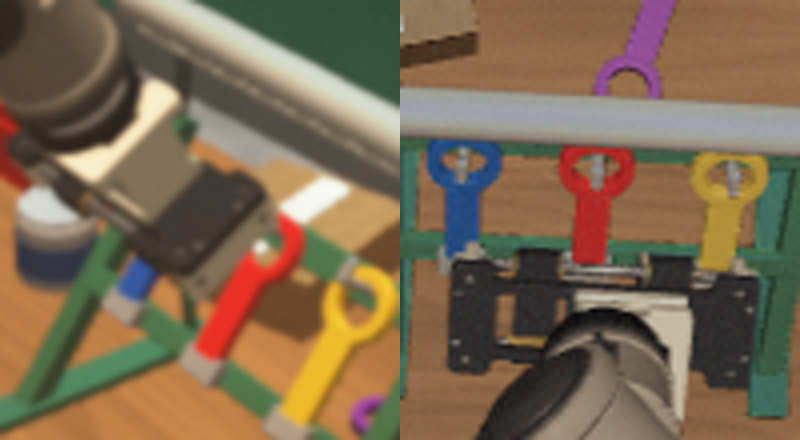

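The crop shows the gripper square over the red handle, with the lateral error under 2 mm. One problem: at 32° the wide gripper body would come near the side pegs during the lift. A steeper approach (about 38°) and a shallower grip avoid that, so I check the IK.

```bash
python3 - <<'E'
from h import *
s,p,r=cur();q0=s['qpos']
B=np.array([.511,.1225,0]);D=np.array([.0112,.095,0])/.0957
for th in(36,38,40):
    R=tl(th);z=R.apply([0,0,1]);q=q0;print(th)
    for P in(GRIP-.06*z,GRIP-.03*z,GRIP+.011*z,GRIP+.011*z+.018*U,GRIP+.011*z+.018*U+.05*Nn,GRIP+.011*z+.018*U+.12*Nn): q,e=ik(X,P,R,q);print(np.round(q,2),round(e,5))
R=tl(38);z=R.apply([0,0,1]);P=GRIP-.06*z
plan(P,R)
E
```

```text
36
[-0.53  0.26  1.97  0.7   0.44 -2.62] 0.0
[-0.51  0.32  1.96  0.77  0.39 -2.69] 0.0
[-0.49  0.41  1.93  0.89  0.33 -2.79] 0.0
[-0.48  0.4   1.89  0.77  0.36 -2.67] 0.0
[-0.52  0.29  1.96  0.74  0.41 -2.66] 0.0
[-0.59  0.14  2.04  0.67  0.51 -2.64] 0.0
38
[-0.54  0.25  2.    0.83  0.41 -2.76] 0.0
[-0.52  0.32  1.99  0.92  0.36 -2.85] 0.0
[-0.5   0.41  1.96  1.07  0.31 -2.98] 0.0
[-0.49  0.4   1.92  0.93  0.33 -2.83] 0.0
[-0.53  0.29  1.99  0.87  0.38 -2.8 ] 0.0
[-0.61  0.13  2.06  0.78  0.48 -2.74] 0.0
40
[-0.56  0.25  2.04  0.99  0.39 -2.93] 0.0
[-0.53  0.32  2.02  1.1   0.34 -3.03] 0.0
[-0.5   0.41  1.98  1.2   0.3  -3.11] 0.00327
[-0.49  0.4   1.95  1.11  0.32 -3.01] 0.0
[-0.54  0.29  2.02  1.02  0.36 -2.95] 0.0
[-0.62  0.13  2.09  0.89  0.46 -2.86] 0.0
call 0 total shift [0.0097 0.0017 0.0124] turn [-0.003 -0.106 -0.002]
```

Request:
{"api": "arm_command", "payload": {
  "moves": [
    [[0.002,0,0.003],[0,-0.02,0],0.05],
    [[0.004,0,0.005],[0,-0.04,0],0.05],
    [[0.006,0,0.008],[-0.001,-0.06,0],0.05],
    [[0.008,0,0.01],[-0.002,-0.085,0],0.05],
    [[0.01,0,0.012],[-0.003,-0.106,-0.002],0.05]
  ]
}}

```text
time: 4.9
tool_pos: [0.5674, -0.1473, 0.1872]
tool_rot: [3.141, 0.667, 3.094]
contact_force: [-0.5, -0.1, 0.5]
opening: 0.0504
grip_force: 0.0
```

Request:
{"api": "arm_command", "payload": {
  "moves": [
    [[0,0,0.008],[0,0,0],0.05],
    [[0,0,0.016],[0,0,0],0.05],
    [[0,0,0.024],[0,0,0],0.05],
    [[0,0,0.032],[0,0,0],0.05],
    [[0,0,0.04],[0,0,0],0.05]
  ]
}}

```text
time: 5.4
tool_pos: [0.5938, -0.1488, 0.1551]
tool_rot: [3.14, 0.666, 3.094]
contact_force: [-0.2, -0.6, 0.8]
opening: 0.0501
grip_force: 0.0
```

```bash
python3 - <<'E'
from look import *
R=tl(38);z=R.apply([0,0,1])
s,p,r=cur();print(s['time'],p,np.round(s['qpos'],2),(r.inv()*R).magnitude(),s['contact_force'])
plan(GRIP+.011*z,R)
look("c3",((260,150),(235,90)))
print([proj(n,p).round(1) for n in("side","top")])
E
```

```text
5.4 [ 0.59378434 -0.14875013  0.15513021] [-0.52  0.34  1.98  0.97  0.35 -2.89] 0.0030152264019812987 [-0.23521529 -0.64345593  0.81869647]
call 0 total shift [0.0004 0.0013 0.0312] turn [ 0.001  0.003 -0.   ]
[array([304.1, 206.1]), array([283. , 150.7])]
```

View pics/c3.png

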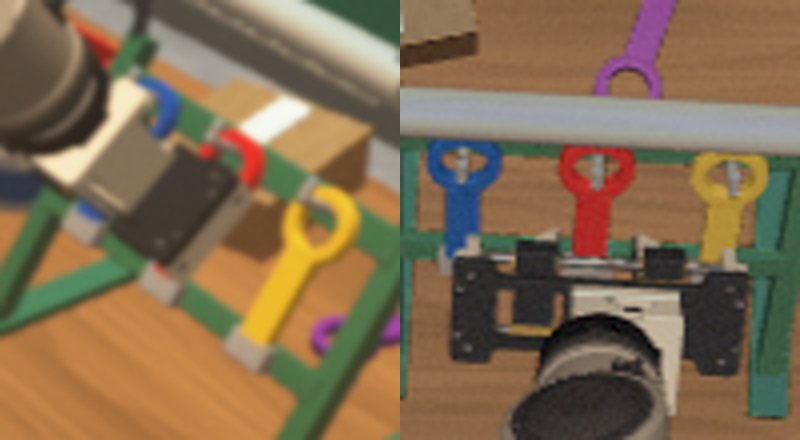

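The crop shows the fingers straddling the red handle, clear of the neighbours. I advance 31 mm and grip.

Request:
{"api": "arm_command", "payload": {
  "moves": [
    [[0,0,0.008],[0,0,0],0.05],
    [[0,0,0.016],[0,0,0],0.05],
    [[0,0,0.024],[0,0,0],0.05],
    [[0,0,0.031],[0,0,0],0.05],
    [[0,0,0.031],[0,0,0],0.05]
  ]
}}

```text
time: 6.0
tool_pos: [0.6125, -0.1495, 0.1303]
tool_rot: [3.139, 0.665, 3.094]
contact_force: [-0.6, 0.3, 0.5]
opening: 0.05
grip_force: 0.0
```

Request:
{"api": "arm_command", "payload": {
  "moves": [
    [[0,0,0],[0,0,0],0.04],
    [[0,0,0],[0,0,0],0.03],
    [[0,0,0],[0,0,0],0.022],
    [[0,0,0],[0,0,0],0.016],
    [[0,0,0],[0,0,0],0.01]
  ],
  "squeeze": 30
}}

```text
time: 6.5
tool_pos: [0.6122, -0.1496, 0.1315]
tool_rot: [3.14, 0.666, 3.094]
contact_force: [-1.8, 1.0, 0.9]
opening: 0.0239
grip_force: 29.6
```

```bash
python3 - <<'E'
from look import *
s,p,r=cur();print(s['time'],p,np.round(s['qpos'],2),s['contact_force'],s['opening'],s['grip_force'])
print('up',r.inv().apply(U),'out',r.inv().apply(Nn))
E
```

```text
6.5 [ 0.61220599 -0.14955292  0.13153656] [-0.5   0.41  1.96  1.08  0.31 -2.99] [-1.76988898  0.98633631  0.90792982] 0.02387215498114737 29.562200009822845
up [-9.57181907e-01  7.95714606e-04 -2.89486033e-01] out [ 0.28948679  0.00110784 -0.95718137]
```

Request:
{"api": "arm_command", "payload": {
  "moves": [
    [[-0.003,0,-0.001],[0,0,0],0.01],
    [[-0.007,0,-0.002],[0,0,0],0.01],
    [[-0.011,0,-0.003],[0,0,0],0.01],
    [[-0.015,0,-0.0045],[0,0,0],0.01],
    [[-0.0172,0,-0.0052],[0,0,0],0.01]
  ]
}}

```text
time: 7.0
tool_pos: [0.622, -0.1499, 0.1456]
tool_rot: [3.14, 0.664, 3.094]
contact_force: [-4.2, 0.5, -2.6]
opening: 0.0234
grip_force: 29.6
```

```bash
python3 - <<'E'
from look import *
s,p,r=cur();print(s['time'],p,np.round(s['qpos'],2),s['contact_force'],s['torque'],s['opening'],s['grip_force'])
look("c4",((260,150),(235,90)))
E
```

```text
7.0 [ 0.6220272  -0.14985762  0.14557493] [-0.49  0.4   1.92  0.94  0.34 -2.84] [-4.19145756  0.54862349 -2.62346765] [0.08600059 1.18052301 0.01112409] 0.023420027607761754 29.594122767448425
```

View pics/c4.png

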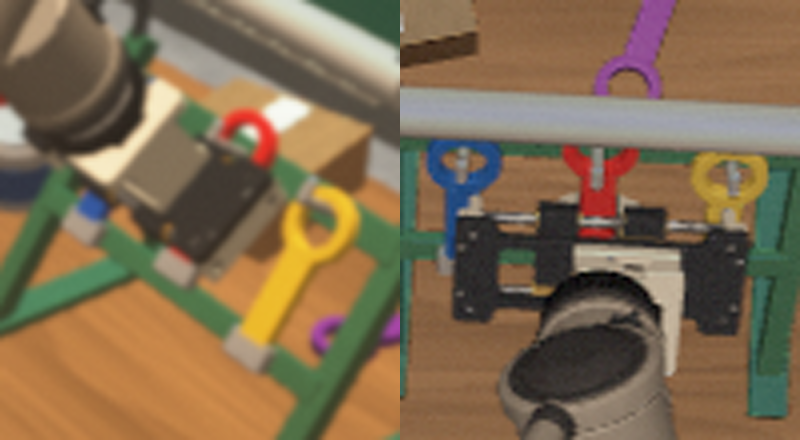

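The spanner is up 17 mm: its ring now reaches the lamp's edge in the top view, and the peg sits low in the hole. Now I bring it away square to the face.

Request:
{"api": "arm_command", "payload": {
  "moves": [
    [[0.0012,0,-0.004],[0,0,0],0.01],
    [[0.0024,0,-0.008],[0,0,0],0.01],
    [[0.0036,0,-0.012],[0,0,0],0.01],
    [[0.0048,0,-0.016],[0,0,0],0.01],
    [[0.006,0,-0.02],[0,0,0],0.01]
  ]
}}

```text
time: 7.6
tool_pos: [0.6053, -0.1494, 0.1585]
tool_rot: [3.14, 0.666, 3.094]
contact_force: [0.2, 0.1, -3.4]
opening: 0.0239
grip_force: 29.6
```

```bash
python3 - <<'E'
from look import *
s,p,r=cur();print(s['time'],p,np.round(s['qpos'],2),s['contact_force'],s['torque'],s['opening'],s['grip_force'])
E
```

```text
7.6 [ 0.60531957 -0.14941088  0.15847026] [-0.51  0.35  1.95  0.92  0.36 -2.83] [ 0.15430115  0.08419054 -3.42162864] [0.0770797  0.77071972 0.02901371] 0.023906893608777124 29.581266939640045
```

Request:
{"api": "arm_command", "payload": {
  "moves": [
    [[0.0012,0,-0.004],[0,0,0],0.01],
    [[0.0024,0,-0.008],[0,0,0],0.01],
    [[0.0036,0,-0.012],[0,0,0],0.01],
    [[0.0054,0,-0.018],[0,0,0],0.01],
    [[0.0075,0,-0.025],[0,0,0],0.01]
  ]
}}

```text
time: 8.1
tool_pos: [0.5838, -0.1483, 0.1734]
tool_rot: [3.14, 0.666, 3.094]
contact_force: [-0.3, -0.1, -3.5]
opening: 0.0237
grip_force: 29.6
```

```bash
python3 - <<'E'
from look import *
s,p,r=cur();print(s['time'],p,np.round(s['qpos'],2),s['contact_force'],s['torque'],s['opening'],s['grip_force'])
B=np.array([.511,.1225,0]);D=np.array([.0112,.095,0])/.0957
t=np.radians(17);Rp=rot([D[0]*np.sin(t),D[1]*np.sin(t),-np.cos(t)],[D[1],-D[0],0])
P1=np.array([.46,-.14,.30]);P2=B+.06*D+[0,0,.22]
q=s['qpos'];R1=tl(15);
for Pa,Ra,Pb,Rb in((p,r,P1,R1),(P1,R1,P2,Rp)):
    W=(Ra.inv()*Rb).as_rotvec()
    for f in np.linspace(0,1,5): q,e=ik(X,Pa+(Pb-Pa)*f,Ra*Ro.from_rotvec(W*f),q);print(np.round(q,2),round(e,4))
plan(P1,R1,dv=.035,dw=.11);plan(P2,Rp,P1,R1,dv=.035,dw=.11)
E
```

```text
8.1 [ 0.58381952 -0.14834314  0.17337159] [-0.53  0.3   1.99  0.88  0.38 -2.81] [-0.28474753 -0.12898106 -3.48108585] [ 0.06078983  0.71890266 -0.00694554] 0.02369568068047741 29.581273198127747
[-0.53  0.3   1.99  0.88  0.38 -2.81] 0.0
[-0.54  0.21  1.93  0.51  0.55 -2.43] 0.0
[-0.54  0.14  1.86  0.32  0.74 -2.25] 0.0
[-0.54  0.09  1.79  0.21  0.95 -2.16] 0.0
[-0.54  0.06  1.71  0.13  1.14 -2.1 ] 0.0
[-0.54  0.06  1.71  0.13  1.14 -2.1 ] 0.0
[-0.33  0.12  1.68  0.08  1.2  -1.47] 0.0
[-0.18  0.2   1.63  0.11  1.25 -0.92] 0.0
[-0.07  0.28  1.59  0.2   1.25 -0.43] 0.0
[0.03 0.34 1.58 0.32 1.19 0.03] 0.0
call 0 total shift [ 0.0097  0.0014 -0.0881] turn [ 0.001  0.202 -0.   ]
call 1 total shift [ 0.0272  0.0013 -0.0844] turn [ 0.001  0.202 -0.   ]
call 0 total shift [-0.0052  0.0811  0.0221] turn [-0.007  0.106  0.414]
call 1 total shift [0.0256 0.0766 0.0238] turn [-0.007  0.106  0.414]
call 2 total shift [0.0516 0.0602 0.0284] turn [-0.007  0.106  0.414]
call 3 total shift [0.0681 0.0348 0.0353] turn [-0.007  0.106  0.414]
```

Request:
{"api": "arm_command", "payload": {
  "moves": [
    [[0.0046,0,-0.0153],[0,0,0],0.01],
    [[0.0093,0,-0.0306],[0,0,0],0.01],
    [[0.0139,0,-0.046],[0,0,0],0.01],
    [[0.0186,0,-0.0613],[0,0,0],0.01],
    [[0.0232,0,-0.0766],[0,0,0],0.01]
  ]
}}

```text
time: 8.6
tool_pos: [0.5178, -0.1452, 0.2196]
tool_rot: [3.141, 0.666, 3.094]
contact_force: [0.2, -0.6, -3.1]
opening: 0.0237
grip_force: 29.6
```

```bash
python3 - <<'E'
from look import *
s,p,r=cur();print(s['time'],p,np.round(s['qpos'],2),s['contact_force'],s['torque'],s['opening'],s['grip_force'])
B=np.array([.511,.1225,0]);D=np.array([.0112,.095,0])/.0957
t=np.radians(17);Rp=rot([D[0]*np.sin(t),D[1]*np.sin(t),-np.cos(t)],[D[1],-D[0],0])
P1=np.array([.46,-.14,.30]);P2=B+.06*D+[0,0,.22];R1=tl(15)
plan(P1,R1,dv=.035,dw=.11)
E
```

```text
8.6 [ 0.51781372 -0.14522049  0.21961252] [-0.62  0.11  2.07  0.77  0.5  -2.75] [ 0.18543637 -0.61646829 -3.13735256] [ 0.03525738  0.73224546 -0.04097084] 0.02366243565523994 29.580949544906616
call 0 total shift [-0.0041  0.0026 -0.099 ] turn [0.001 0.404 0.   ]
```

Request:
{"api": "arm_command", "payload": {
  "moves": [
    [[-0.001,0,-0.02],[0,0.08,0],0.01],
    [[-0.002,0.001,-0.04],[0,0.16,0],0.01],
    [[-0.003,0.001,-0.06],[0,0.24,0],0.01],
    [[-0.004,0.002,-0.08],[0,0.32,0],0.01],
    [[-0.004,0.003,-0.099],[0,0.404,0],0.01]
  ]
}}

```text
time: 9.1
tool_pos: [0.4597, -0.1399, 0.3009]
tool_rot: [-3.141, 0.26, 3.094]
contact_force: [0.2, 0.2, -4.0]
opening: 0.0241
grip_force: 29.6
```

Request:
{"api": "arm_command", "payload": {
  "moves": [
    [[-0.001,0.016,0.004],[-0.001,0.021,0.083],0.01],
    [[-0.002,0.032,0.009],[-0.003,0.042,0.166],0.01],
    [[-0.003,0.049,0.013],[-0.004,0.064,0.248],0.01],
    [[-0.004,0.065,0.018],[-0.006,0.085,0.331],0.01],
    [[-0.005,0.081,0.022],[-0.007,0.106,0.414],0.01]
  ]
}}

```text
time: 9.6
tool_pos: [0.4748, -0.0587, 0.2796]
tool_rot: [3.05, 0.134, 2.674]
contact_force: [0.8, -0.8, -2.3]
opening: 0.0236
grip_force: 29.6
```

Request:
{"api": "arm_command", "payload": {
  "moves": [
    [[0.005,0.015,0.005],[-0.001,0.021,0.083],0.01],
    [[0.01,0.031,0.01],[-0.003,0.042,0.166],0.01],
    [[0.015,0.046,0.014],[-0.004,0.064,0.248],0.01],
    [[0.02,0.061,0.019],[-0.006,0.085,0.331],0.01],
    [[0.026,0.077,0.024],[-0.007,0.106,0.414],0.01]
  ]
}}

```text
time: 10.1
tool_pos: [0.4893, 0.0222, 0.2595]
tool_rot: [3.019, -0.017, 2.274]
contact_force: [-0.1, -0.8, -2.8]
opening: 0.0238
grip_force: 29.6
```

Request:
{"api": "arm_command", "payload": {
  "moves": [
    [[0.01,0.012,0.006],[-0.001,0.021,0.083],0.01],
    [[0.021,0.024,0.011],[-0.003,0.042,0.166],0.01],
    [[0.031,0.036,0.017],[-0.004,0.064,0.248],0.01],
    [[0.041,0.048,0.023],[-0.006,0.085,0.331],0.01],
    [[0.052,0.06,0.028],[-0.007,0.106,0.414],0.01]
  ]
}}

```text
time: 10.6
tool_pos: [0.5033, 0.1028, 0.2398]
tool_rot: [3.05, -0.169, 1.872]
contact_force: [0.2, 0.2, -2.9]
opening: 0.0236
grip_force: 29.6
```

Request:
{"api": "arm_command", "payload": {
  "moves": [
    [[0.014,0.007,0.007],[-0.001,0.021,0.083],0.01],
    [[0.027,0.014,0.014],[-0.003,0.042,0.166],0.01],
    [[0.041,0.021,0.021],[-0.004,0.064,0.248],0.01],
    [[0.055,0.028,0.028],[-0.006,0.085,0.331],0.01],
    [[0.068,0.035,0.035],[-0.007,0.106,0.414],0.01]
  ]
}}

```text
time: 11.1
tool_pos: [0.518, 0.1832, 0.2202]
tool_rot: [3.141, -0.296, 1.452]
contact_force: [-0.0, -0.6, -3.6]
opening: 0.0239
grip_force: 29.6
```

```bash
python3 - <<'E'
from look import *
s,p,r=cur();print(s['time'],p,np.round(s['qpos'],2),s['contact_force'],s['torque'],s['opening'],s['grip_force'])
B=np.array([.511,.1225,0]);D=np.array([.0112,.095,0])/.0957
t=np.radians(17);Rp=rot([D[0]*np.sin(t),D[1]*np.sin(t),-np.cos(t)],[D[1],-D[0],0])
print((r.inv()*Rp).as_rotvec())
look("c5",((170,115),(140,125)))
z=r.apply([0,0,1])
g=p-.011*z;print('grip',g,[proj(n,g).round(1) for n in("side","top")])
E
```

```text
11.1 [0.5179822  0.18324651 0.22017313] [0.03 0.34 1.58 0.32 1.19 0.03] [-0.02328616 -0.56120395 -3.55012795] [-0.31300796  0.08865302  0.03209823] 0.023893069714061646 29.575023651123047
[ 0.00125899  0.00023167 -0.00116679]
grip [0.51759234 0.18005788 0.23069362] [array([214.6, 147.1]), array([157.9, 172.7])]
```

View pics/c5.png

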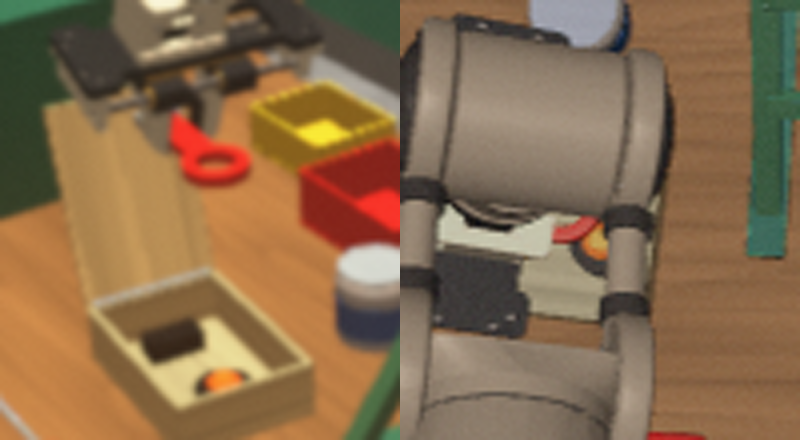

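Side view: the spanner is held level over the open case, its ring at crop (215,163), with the boss below at (222,382). The top view is mostly blocked by the arm. I work out the eye from the side ray and the tool's plane.

```bash
cat >> h.py <<'E'
def eye_side(im,p,r,box):
    m=mask(im,'red',box,130,70);k,h=cv2.findContours(m,cv2.RETR_CCOMP,cv2.CHAIN_APPROX_NONE)
    hs=[c for c,hh in zip(k,h[0]) if hh[3]>=0]
    hc=max(hs,key=cv2.contourArea) if hs else None
    Mm=cv2.moments(hc) if hc is not None and cv2.contourArea(hc)>0 else None
    c=np.array([Mm['m10']/Mm['m00'],Mm['m01']/Mm['m00']]) if Mm else None
    return c,(cv2.contourArea(hc) if hc is not None else 0),cv2.boundingRect(big(m))
def on_plane(n,px,p,nv):
    o,d=ray(n,px);return o+d*((p-o)@nv)/(d@nv)
E
python3 - <<'E'
from h import *
s,p,r=cur();im=cv2.imread('pics/c5_side.png')[...,::-1].copy()
c,a,bb=eye_side(im,p,r,(210,140,28,30));print('eye px',c,a,bb)
y=r.apply([0,1,0]);z=r.apply([0,0,1]);E_=on_plane("side",c,p,y);g=p-.011*z
print('eye',E_,'rel grip',E_-g, 'dist',np.linalg.norm(E_-g),'in tool axes',r.inv().apply(E_-p))
# boss, from the first clean pictures
for n,box in(("top",(180,176,22,20)),("side",(222,203,16,14))):
    i0=cv2.imread(f'pics/{n}0.png')[...,::-1].copy();x0_,y0_,w,h=box;sub=i0[y0_:y0_+h,x0_:x0_+w].astype(float)
    wt=np.clip(sub[...,0]-sub[...,2]-90,0,None);ys,xs=np.mgrid[y0_:y0_+h,x0_:x0_+w];cc=((wt*xs).sum()/wt.sum(),(wt*ys).sum()/wt.sum())
    b=wt>30;print(n,'boss px',np.round(cc,2),xs[b].min(),xs[b].max(),ys[b].min(),ys[b].max(),[onz(n,cc,q).round(4).tolist() for q in(.03,.034,.037)])
E
```

```text
eye px [223.26666667 155.56190476] 17.5 (212, 143, 21, 18)
eye [0.51026301 0.12102642 0.22782607] rel grip [-0.00687294 -0.05936781 -0.00226236] dist 0.05980712725575512 in tool axes [-5.78261686e-02 -4.00421083e-17 -2.62652119e-02]
top boss px [189.86 184.86] 186 194 181 189 [[0.5128, 0.1245, 0.03], [0.5123, 0.124, 0.034], [0.5119, 0.1235, 0.037]]
side boss px [225.38 209.57] 222 229 207 212 [[0.5109, 0.1265, 0.03], [0.5078, 0.1215, 0.034], [0.5054, 0.1177, 0.037]]
```

```bash
python3 - <<'E'
from h import *
s,p,r=cur();plan(p+np.array([.0015,.0025,-.160]),r,dv=.033); print(r.inv().apply([0,0,-1]))
E
```

```text
call 0 total shift [-0.0441  0.0012  0.1538] turn [0. 0. 0.]
[-2.91632687e-01 -5.98059376e-05  9.56530382e-01]
```

Request:
{"api": "arm_command", "payload": {
  "moves": [
    [[-0.009,0,0.031],[0,0,0],0.01],
    [[-0.018,0,0.062],[0,0,0],0.01],
    [[-0.026,0.001,0.092],[0,0,0],0.01],
    [[-0.035,0.001,0.123],[0,0,0],0.01],
    [[-0.044,0.001,0.154],[0,0,0],0.01]
  ]
}}

```text
time: 11.7
tool_pos: [0.5199, 0.1847, 0.0594]
tool_rot: [3.138, -0.295, 1.459]
contact_force: [0.3, 0.3, -3.3]
opening: 0.0236
grip_force: 29.6
```

Request:
{"api": "arm_command", "payload": {
  "moves": [
    [[0,0,0],[0,0,0],0.01],
    [[0,0,0],[0,0,0],0.01],
    [[0,0,0],[0,0,0],0.01],
    [[0,0,0],[0,0,0],0.01],
    [[0,0,0],[0,0,0],0.01]
  ]
}}

```text
time: 12.2
tool_pos: [0.5203, 0.1855, 0.0612]
tool_rot: [3.138, -0.296, 1.457]
contact_force: [0.5, -0.6, -2.5]
opening: 0.0235
grip_force: 29.9
```

```bash
python3 - <<'E'
from look import *
s,p,r=cur();print(s['time'],p,np.round(s['qpos'],2),s['contact_force'],s['opening'],s['grip_force'])
look("c6",((180,140),(140,125)))
im=cv2.imread('pics/c6_side.png')[...,::-1].copy()
c,a,bb=eye_side(im,p,r,(205,175,45,50));print('eye px',c,a,bb)
y=r.apply([0,1,0]);z=r.apply([0,0,1]);g=p-.011*z
if c is not None:
    E_=on_plane("side",c,p,y);print('eye',E_,'rel grip',E_-g,r.inv().apply(E_-p))
E
```

```text
12.2 [0.52028468 0.18549316 0.06124788] [ 0.03  0.54  1.77  0.4   0.82 -0.13] [ 0.48255635 -0.58886705 -2.52821902] 0.02352141111985518 29.926852583885193
eye px [225.51219512 200.30487805] 41.0 (215, 187, 19, 19)
eye [0.51350957 0.12687269 0.06445561] rel grip [-0.00636642 -0.05543616 -0.00731335] [-5.55057807e-02  5.44820963e-17 -2.02893950e-02]
```

View pics/c6.png

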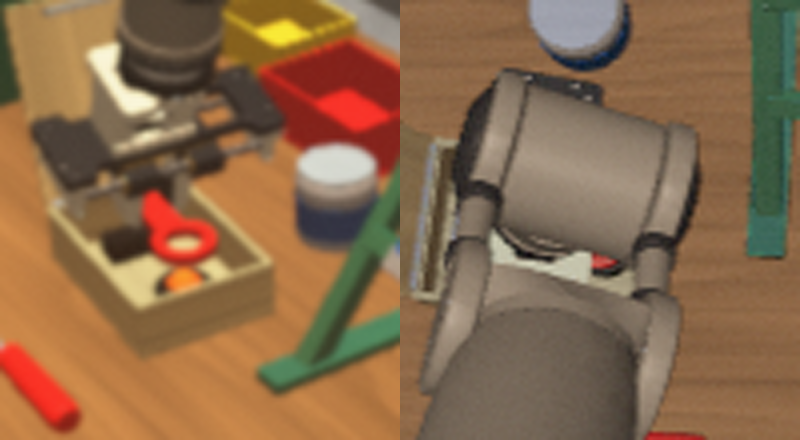

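```bash
python3 - <<'E'
from h import *
s,p,r=cur();im=cv2.imread('pics/c6_side.png')[...,::-1].copy()
z=r.apply([0,0,1]);g=p-.011*z;y=r.apply([0,1,0]);f0=np.cross(y,[0,0,1]);f0/=np.linalg.norm(f0)
f0=f0 if f0[1]<0 else -f0   # tail->eye, level
m=mask(im,'red',(205,175,45,50),130,70);ys,xs=np.nonzero(m);print('mask bbox',xs.min(),xs.max()+1,ys.min(),ys.max()+1)
k,h=cv2.findContours(m,cv2.RETR_CCOMP,cv2.CHAIN_APPROX_NONE);print('hole',[cv2.boundingRect(c) for c,hh in zip(k,h[0]) if hh[3]>=0])
ph=np.linspace(0,2*np.pi,72)
for L in(.052,.055,.058,.061):
  for dg in(0,4,8):
    a=np.radians(dg);f=f0*np.cos(a)-np.array([0,0,np.sin(a)]);nn=np.cross(f,y);nn*=np.sign(nn[2]);c=g+f*L
    ring=np.array([proj('side',c+.026*(f*np.cos(t)+y*np.sin(t))+w*nn) for t in ph for w in(.006,-.006)])
    print(L,dg,'centre',proj('side',c).round(1),'right/top/bottom',ring[:,0].max().round(1),ring[:,1].min().round(1),ring[:,1].max().round(1),'eye',c.round(4))
print('boss proj',proj('side',np.array([.512,.1238,.034])))
E
```

```text
mask bbox 215 234 187 206
hole [(221, 197, 10, 7)]
0.052 0 centre [224.8 198. ] right/top/bottom 233.0 192.1 204.1 eye [0.5135 0.1307 0.0712]
0.052 4 centre [224.8 199. ] right/top/bottom 233.0 192.7 205.4 eye [0.5136 0.1308 0.0675]
0.052 8 centre [224.8 199.9] right/top/bottom 233.0 193.3 206.6 eye [0.5136 0.1312 0.0639]
0.055 0 centre [225.2 198.5] right/top/bottom 233.4 192.5 204.5 eye [0.5132 0.1277 0.0712]
0.055 4 centre [225.2 199.4] right/top/bottom 233.4 193.2 205.9 eye [0.5132 0.1278 0.0673]
0.055 8 centre [225.2 200.4] right/top/bottom 233.4 193.8 207.2 eye [0.5133 0.1282 0.0635]
0.058 0 centre [225.6 198.9] right/top/bottom 233.9 193.0 205.0 eye [0.5129 0.1247 0.0712]
0.058 4 centre [225.7 199.9] right/top/bottom 233.8 193.7 206.4 eye [0.5129 0.1248 0.0671]
0.058 8 centre [225.7 200.9] right/top/bottom 233.9 194.3 207.7 eye [0.5129 0.1253 0.0631]
0.061 0 centre [226.1 199.3] right/top/bottom 234.3 193.4 205.5 eye [0.5125 0.1217 0.0712]
0.061 4 centre [226.1 200.4] right/top/bottom 234.3 194.1 206.9 eye [0.5125 0.1219 0.0669]
0.061 8 centre [226.1 201.5] right/top/bottom 234.3 194.9 208.3 eye [0.5126 0.1223 0.0627]
boss proj [226.06997044 208.8000387 ]
```

Two readings of the side view disagree by about ±2 mm and bracket the boss. So I shift 1 mm, lower to boss-top height and look again.

Request:
{"api": "arm_command", "payload": {
  "moves": [
    [[-0.0018,-0.001,0.0057],[0,0,0],0.01],
    [[-0.0036,-0.001,0.0115],[0,0,0],0.01],
    [[-0.0054,-0.001,0.0172],[0,0,0],0.01],
    [[-0.0072,-0.001,0.023],[0,0,0],0.01],
    [[-0.0079,-0.001,0.026],[0,0,0],0.01]
  ]
}}

```text
time: 12.8
tool_pos: [0.5182, 0.1856, 0.0316]
tool_rot: [-3.142, -0.296, 1.456]
contact_force: [-0.6, -0.8, -3.0]
opening: 0.024
grip_force: 29.9
```

```bash
python3 - <<'E'
from look import *
robot.read_camera('side');robot.read_camera('side')
s,p,r=cur();z=r.apply([0,0,1]);print(s['time'],p,'grip',p-.011*z,s['contact_force'],s['torque'],r.apply([0,1,0]))
im=robot.read_camera('side');cv2.imwrite('pics/c7_side.png',im[...,::-1])
c,a,bb=eye_side(im,p,r,(205,175,45,60));print('eye px',c,a,bb)
cv2.imwrite('pics/c7.png',cv2.resize(im[180:240,195:265,::-1],(700,600),interpolation=cv2.INTER_CUBIC))
E
```

```text
12.9 [0.51819998 0.18562611 0.03191107] grip [0.51783219 0.18244302 0.04243403] [ 0.11426333 -0.24530287 -2.59944336] [-0.35148047  0.04649339  0.00438886] [ 9.93381370e-01 -1.14862756e-01 -2.56878676e-05]
eye px None 0 (215, 195, 18, 18)
```

View pics/c7.png

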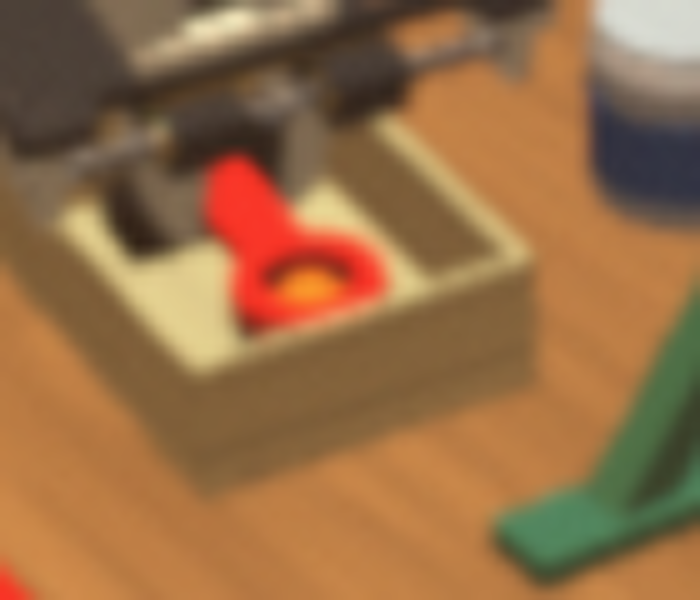

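The orange boss shows inside the ring hole, nearly centred, with no contact yet. I shift about 1.5 mm away from the camera, soften the grip and lower while watching the force.

Request:
{"api": "arm_command", "payload": {
  "moves": [
    [[0.0014,0.0005,0.0004],[0,0,0],0.01],
    [[0.001,0.0005,0.0018],[0,0,0],0.01],
    [[0.0006,0.0005,0.0032],[0,0,0],0.01],
    [[0.0002,0.0005,0.0045],[0,0,0],0.01],
    [[0.0002,0.0005,0.0045],[0,0,0],0.01]
  ],
  "squeeze": 15
}}

```text
time: 13.45
tool_pos: [0.5191, 0.187, 0.0282]
tool_rot: [3.141, -0.296, 1.456]
contact_force: [-0.5, -0.2, -2.2]
opening: 0.0236
grip_force: 14.9
```

```bash
cat > st.py <<'E'
from h import *
s,p,r=cur();z=r.apply([0,0,1]);print(s['time'],p.round(4),'grip',(p-.011*z).round(4),s['contact_force'].round(2),s['torque'].round(3),s['opening'],s['grip_force'])
E
python3 st.py
```

```text
13.45 [0.5191 0.187  0.0282] grip [0.5187 0.1838 0.0387] [-0.5  -0.23 -2.16] [-0.35   0.112 -0.013] 0.023556812850110714 14.944639205932617
```

Request:
{"api": "arm_command", "payload": {
  "moves": [
    [[-0.0003,0,0.001],[0,0,0],0.01],
    [[-0.0006,0,0.0019],[0,0,0],0.01],
    [[-0.0009,0,0.0029],[0,0,0],0.01],
    [[-0.0009,0,0.0029],[0,0,0],0.01],
    [[-0.0009,0,0.0029],[0,0,0],0.01]
  ]
}}

```text
time: 13.95
tool_pos: [0.5195, 0.1871, 0.0256]
tool_rot: [3.14, -0.296, 1.456]
contact_force: [0.9, -0.6, -1.1]
opening: 0.0241
grip_force: 15.0
```

```bash
python3 st.py; python3 - <<'E'
from h import *
im=robot.read_camera('side');s,p,r=cur()
m=mask(im,'red',(205,175,45,60),130,70);print(cv2.boundingRect(big(m)))
o=mask(im,'orange',(218,195,16,20),100,80);k=cv2.boundingRect(big(o));print('orange',k)
E
```

```text
13.95 [0.5195 0.1871 0.0256] grip [0.5192 0.1839 0.0361] [ 0.86 -0.6  -1.12] [-0.283 -0.001  0.003] 0.02409750818961426 14.98133584856987
(215, 196, 18, 17)
orange (218, 199, 16, 16)
```

Request:
{"api": "arm_command", "payload": {
  "moves": [
    [[-0.0002,0,0.0008],[0,0,0],0.01],
    [[-0.0005,0,0.0015],[0,0,0],0.01],
    [[-0.0007,0,0.0023],[0,0,0],0.01],
    [[-0.0009,0,0.0029],[0,0,0],0.01],
    [[-0.0009,0,0.0029],[0,0,0],0.01]
  ]
}}

```text
time: 14.5
tool_pos: [0.5196, 0.1871, 0.0243]
tool_rot: [3.139, -0.297, 1.457]
contact_force: [-3.8, -3.7, 17.1]
opening: 0.0236
grip_force: 15.0
```

```bash
python3 st.py; python3 - <<'E'
from h import *
im=robot.read_camera('side');cv2.imwrite('pics/c8_side.png',im[...,::-1])
m=mask(im,'red',(205,175,45,60),130,70);print(cv2.boundingRect(big(m)))
cv2.imwrite('pics/c8.png',cv2.resize(im[185:225,200:250,::-1],(750,600),interpolation=cv2.INTER_CUBIC))
E
```

```text
14.5 [0.5196 0.1871 0.0243] grip [0.5192 0.1839 0.0348] [-3.8  -3.7  17.06] [0.069 0.786 0.376] 0.023600835275350108 15.022982954978943
(215, 197, 18, 16)
```

View pics/c8.png

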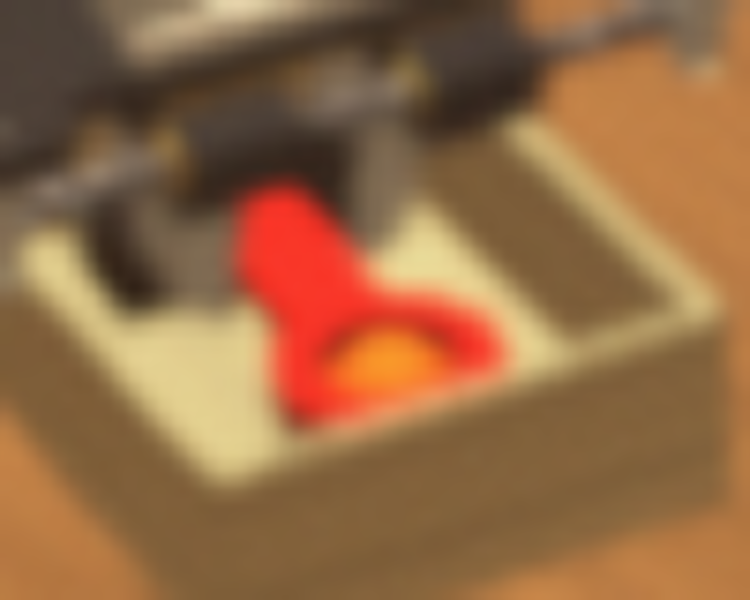

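The boss sits centred in the hole. The 17 N push means the eye, and perhaps the tail, is touching. I loosen the grip to 4 N and ease 2 mm lower so the spanner settles flat, then check.

Request:
{"api": "arm_command", "payload": {
  "moves": [
    [[0,0,0],[0,0,0],0.01],
    [[0,0,0],[0,0,0],0.01],
    [[-0.0002,0,0.0008],[0,0,0],0.01],
    [[-0.0005,0,0.0016],[0,0,0],0.01],
    [[-0.0007,0,0.0024],[0,0,0],0.01]
  ],
  "squeeze": 4
}}

```text
time: 15.05
tool_pos: [0.5197, 0.1871, 0.0201]
tool_rot: [3.139, -0.296, 1.456]
contact_force: [0.2, -0.2, 4.1]
opening: 0.0238
grip_force: 4.0
```

```bash
python3 st.py
```

```text
15.05 [0.5197 0.1871 0.0201] grip [0.5193 0.1839 0.0306] [ 0.15 -0.17  4.09] [-0.085  0.017  0.063] 0.023804711131378668 4.0008395165205
```

Request:
{"api": "arm_command", "payload": {
  "moves": [
    [[0,0,0],[0,0,0],0.026],
    [[0,0,0],[0,0,0],0.029],
    [[0,0,0],[0,0,0],0.032],
    [[0,0,0],[0,0,0],0.036],
    [[0,0,0],[0,0,0],0.04]
  ]
}}

```text
time: 15.55
tool_pos: [0.5192, 0.1871, 0.0197]
tool_rot: [3.141, -0.296, 1.456]
contact_force: [-0.0, 0.6, -0.5]
opening: 0.0385
grip_force: 0.0
```

```bash
python3 st.py; python3 - <<'E'
from h import *
im=robot.read_camera('side');cv2.imwrite('pics/c9_side.png',im[...,::-1])
i8=cv2.imread('pics/c8_side.png')[...,::-1].copy()
for i in(i8,im):
    m=mask(i,'red',(205,175,45,60),130,70);mm=cv2.moments(m,True);print(cv2.boundingRect(big(m)),mm['m00'],mm['m10']/mm['m00'],mm['m01']/mm['m00'])
E
```

```text
15.55 [0.5192 0.1871 0.0197] grip [0.5188 0.1839 0.0302] [-0.05  0.62 -0.53] [-0.23   0.103 -0.001] 0.038474057098819715 0.0
(215, 197, 18, 16) 119.0 221.4033613445378 204.19327731092437
(214, 196, 19, 17) 128.0 221.1328125 204.0546875
```

Released: grip force is 0 and the ring stayed put. I retract along the tool axis, away from the lid, and verify.

Request:
{"api": "arm_command", "payload": {
  "moves": [
    [[0,0,-0.005],[0,0,0],0.046],
    [[0,0,-0.02],[0,0,0],0.046],
    [[0,0,-0.05],[0,0,0],0.046],
    [[0,0,-0.09],[0,0,0],0.046],
    [[0,0,-0.13],[0,0,0],0.046]
  ]
}}

```text
time: 16.1
tool_pos: [0.5142, 0.1489, 0.1456]
tool_rot: [3.141, -0.295, 1.456]
contact_force: [0.5, -0.0, 0.1]
opening: 0.0459
grip_force: 0.0
```

Request:
{"api": "arm_command", "payload": {
  "moves": [
    [[0.01,0,-0.03],[0,-0.06,0],0.03],
    [[0.02,0,-0.06],[0,-0.12,0],0.02],
    [[0.03,0,-0.09],[0,-0.18,0],0.01],
    [[0.04,0,-0.11],[0,-0.24,0],0.0],
    [[0.04,0,-0.12],[0,-0.3,0],0.0]
  ]
}}

```text
time: 16.6
tool_pos: [0.5157, 0.1531, 0.274]
tool_rot: [3.135, 0.005, 1.455]
contact_force: [1.3, 0.4, -0.6]
opening: 0.0104
grip_force: 0.0
```

```bash
python3 st.py; python3 - <<'E'
from look import *
s,p,r=cur();print(r.apply([0,0,1]),s['qpos'].round(2))
look("c10",((180,140),(140,125)))
D=np.array([.0112,.095,0])/.0957;H=np.array([.526,.251,.05]);q=s['qpos'];R=rot([0,0,-1],[D[1],-D[0],0])
def tcp(th,rho=.145,o=0): return H+rho*(-D*np.cos(th)+np.array([0,0,np.sin(th)]))+(np.array([0,0,np.cos(th)])+D*np.sin(th))*(.006+.010*np.sin(th)+o)
for P in [np.array([.528,.33,.30]),tcp(1.8,o=.03)]+[tcp(t) for t in np.linspace(1.8,0,7)]: q,e=ik(X,P,R,q);print(P.round(4),q.round(2),round(e,5))
plan([.53,.335,.31],R)
E
```

```text
16.6 [0.5157 0.1531 0.274 ] grip [0.5156 0.1532 0.285 ] [ 1.26  0.35 -0.6 ] [-0.065  0.045  0.022] 0.0103955715012727 0.0
[ 0.0057821  -0.00598994 -0.99996534] [ 0.15  0.33  1.41 -0.01  1.4   0.27]
[0.528 0.33  0.3  ] [0.44 0.49 1.09 0.   1.56 0.55] 0.0
[0.5351 0.3279 0.1808] [ 0.43  0.57  1.29 -0.    1.29  0.55] 0.0
[0.5316 0.2989 0.1876] [ 0.39  0.53  1.34 -0.    1.28  0.5 ] 0.0
[0.5267 0.2566 0.1958] [ 0.32  0.48  1.4  -0.    1.27  0.44] 0.0
[0.5215 0.213  0.1907] [ 0.25  0.44  1.47 -0.    1.23  0.37] 0.0
[0.5167 0.1723 0.1722] [ 0.18  0.43  1.55 -0.    1.16  0.3 ] 0.0
[0.5128 0.1387 0.1415] [ 0.12  0.44  1.63 -0.    1.07  0.24] 0.0
[0.5101 0.1161 0.1014] [ 0.08  0.47  1.7  -0.    0.97  0.19] 0.0
[0.509  0.1071 0.056 ] [ 0.06  0.54  1.75 -0.    0.86  0.18] 0.0
call 0 total shift [ 0.1816 -0.0058 -0.0382] turn [0.005 0.004 0.004]
```

View pics/c10.png

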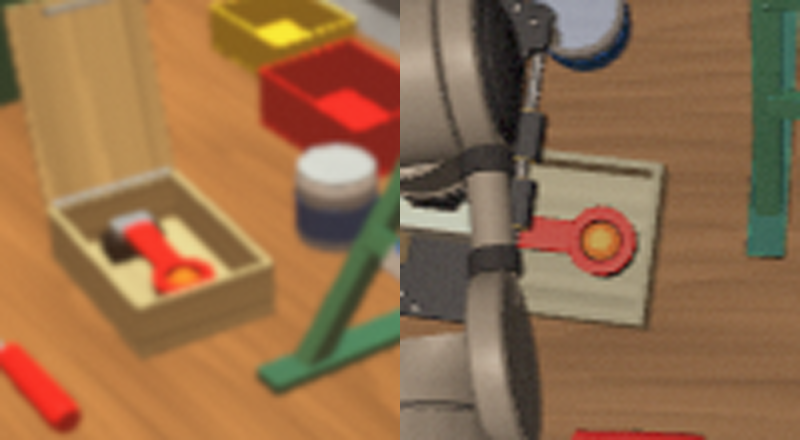

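The spanner lies flat: its ring is concentric with the boss (top crop, 602,240) and the steel tail is on the rest block. Now the lid: over it, down behind it, then sweep it shut.

Request:
{"api": "arm_command", "payload": {
  "moves": [
    [[0.03,-0.001,-0.015],[0,0,0],0.0],
    [[0.065,-0.002,-0.03],[0,0,0],0.0],
    [[0.105,-0.003,-0.038],[0,0,0],0.0],
    [[0.145,-0.005,-0.038],[0,0,0],0.0],
    [[0.182,-0.006,-0.038],[0.005,0.004,0.004],0.0]
  ]
}}

```text
time: 17.2
tool_pos: [0.5295, 0.3357, 0.3072]
tool_rot: [-3.136, -0.001, 1.452]
contact_force: [1.0, -0.1, 0.1]
opening: 0.0005
grip_force: 0.0
```

```bash
cat >> h.py <<'E'
DD=np.array([.0112,.095,0])/.0957;HH=np.array([.526,.251,.05]);RL=rot([0,0,-1],[DD[1],-DD[0],0])
def tcp(th,rho=.145,o=0): return HH+rho*(-DD*np.cos(th)+np.array([0,0,np.sin(th)]))+(np.array([0,0,np.cos(th)])+DD*np.sin(th))*(.006+.010*np.sin(th)+o)
E
python3 st.py; python3 - <<'E'
from h import *
s,p,r=cur();p0=tcp(1.8,o=.03)
def show(a,b): print(np.round(r.inv().apply(np.array(b)-a),4).tolist())
print('down');show(p,p0)
ths=np.linspace(1.8,0,16);prev=p0
for k in range(0,15,5):
    print('call',k//5)
    for t in ths[k+1:k+6]: show(prev,tcp(t))
    prev=tcp(ths[k+5])
E
```

```text
17.2 [0.5295 0.3357 0.3072] grip [0.5296 0.3356 0.3182] [ 1.01 -0.14  0.09] [-0.078  0.094 -0.002] 0.0004858279456943445 0.0
down
[-0.0071, 0.0071, 0.1263]
call 0
[-0.0458, 0.0, -0.0116]
[-0.063, 0.0, -0.0144]
[-0.0806, 0.0001, -0.0151]
[-0.0982, 0.0001, -0.0136]
[-0.1157, 0.0001, -0.01]
call 1
[-0.017, 0.0001, 0.0058]
[-0.0333, 0.0001, 0.0137]
[-0.0485, 0.0002, 0.0237]
[-0.0624, 0.0003, 0.0356]
[-0.0748, 0.0004, 0.0491]
call 2
[-0.0106, 0.0001, 0.0151]
[-0.0193, 0.0002, 0.0315]
[-0.0258, 0.0003, 0.0489]
[-0.03, 0.0004, 0.067]
[-0.032, 0.0005, 0.0855]
```

Request:
{"api": "arm_command", "payload": {
  "moves": [
    [[0,0.002,0.025],[0,0,0],0.0],
    [[0,0.004,0.05],[0,0,0],0.0],
    [[0,0.006,0.076],[0,0,0],0.0],
    [[0,0.007,0.1],[0,0,0],0.0],
    [[0,0.007,0.126],[0,0,0],0.0]
  ]
}}

```text
time: 17.7
tool_pos: [0.5361, 0.3328, 0.1799]
tool_rot: [-3.136, -0.0, 1.451]
contact_force: [-0.0, 1.1, 0.6]
opening: 0.0008
grip_force: 0.0
```

Request:
{"api": "arm_command", "payload": {
  "moves": [
    [[-0.015,0,-0.004],[0,0,0],0.0],
    [[-0.03,0,-0.008],[0,0,0],0.0],
    [[-0.042,0,-0.011],[0,0,0],0.0],
    [[-0.053,0,-0.012],[0,0,0],0.0],
    [[-0.065,0,-0.014],[0,0,0],0.0]
  ]
}}

```text
time: 18.2
tool_pos: [0.5291, 0.268, 0.1973]
tool_rot: [-3.14, -0.001, 1.451]
contact_force: [0.9, 0.9, -1.5]
opening: 0.0004
grip_force: 0.7
```

```bash
python3 st.py; python3 - <<'E'
from h import *
s,p,r=cur()
for t in (1.5,1.4,1.3,1.2): print(t,r.inv().apply(tcp(t)-p).round(4))
im=robot.read_camera('side');cv2.imwrite('pics/c11_side.png',im[...,::-1])
E
```

```text
18.2 [0.5291 0.268  0.1973] grip [0.5292 0.268  0.2083] [ 0.91  0.88 -1.47] [ 0.173 -0.002 -0.023] 0.0004367542908568588 0.7065019849687815
1.5 [-0.0116 -0.0011  0.0016]
1.4 [-0.0263 -0.0011  0.0017]
1.3 [-0.041  -0.001   0.0034]
1.2 [-0.0555 -0.001   0.0066]
```

Request:
{"api": "arm_command", "payload": {
  "moves": [
    [[-0.012,0,0.0015],[0,0,0],0.0],
    [[-0.026,0,0.002],[0,0,0],0.0],
    [[-0.041,0,0.0035],[0,0,0],0.0],
    [[-0.0555,0,0.0065],[0,0,0],0.0],
    [[-0.07,0,0.011],[0,0,0],0.0]
  ]
}}

```text
time: 18.75
tool_pos: [0.5201, 0.1982, 0.1846]
tool_rot: [-3.138, 0.0, 1.451]
contact_force: [0.4, 2.0, -0.4]
opening: 0.0003
grip_force: 0.6
```

Request:
{"api": "arm_command", "payload": {
  "moves": [
    [[-0.014,0,0.006],[0,0,0],0.0],
    [[-0.033,0,0.018],[0,0,0],0.0],
    [[-0.05,0,0.033],[0,0,0],0.0],
    [[-0.065,0,0.051],[0,0,0],0.0],
    [[-0.077,0,0.07],[0,0,0],0.0]
  ]
}}

```text
time: 19.25
tool_pos: [0.5106, 0.1215, 0.1142]
tool_rot: [-3.138, 0.0, 1.451]
contact_force: [-0.3, 1.3, 0.9]
opening: 0.0004
grip_force: 0.4
```

Request:
{"api": "arm_command", "payload": {
  "moves": [
    [[-0.005,0,0.011],[0,0,0],0.0],
    [[-0.009,0,0.022],[0,0,0],0.0],
    [[-0.011,0,0.032],[0,0,0],0.0],
    [[-0.013,0,0.041],[0,0,0],0.0],
    [[-0.0145,0,0.05],[0,0,0],0.0]
  ]
}}

```text
time: 19.75
tool_pos: [0.5092, 0.1089, 0.0644]
tool_rot: [-3.139, -0.0, 1.452]
contact_force: [-0.2, 0.5, 0.7]
opening: 0.0004
grip_force: 0.3
```

```bash
python3 st.py; python3 - <<'E'
from look import *
im=robot.read_camera('side');cv2.imwrite('pics/c12_side.png',im[...,::-1])
cv2.imwrite('pics/c12.png',cv2.resize(im[120:250,150:290,::-1],(646,600),interpolation=cv2.INTER_CUBIC))
E
```

```text
19.75 [0.5092 0.1089 0.0644] grip [0.5093 0.1089 0.0754] [-0.18  0.53  0.66] [0.065 0.022 0.026] 0.00043213743728252337 0.33237304274734925
```

Request:
{"api": "arm_command", "payload": {
  "moves": [
    [[0,0,0.003],[0,0,0],0.0],
    [[0,0,0.006],[0,0,0],0.0],
    [[0,0,0.008],[0,0,0],0.0],
    [[0,0,0.0095],[0,0,0],0.0],
    [[0,0,0.0095],[0,0,0],0.0]
  ]
}}

```text
time: 20.3
tool_pos: [0.5092, 0.1088, 0.0562]
tool_rot: [-3.139, 0.0, 1.452]
contact_force: [-1.9, -0.8, 4.7]
opening: 0.0004
grip_force: 2.8
```

```bash
python3 st.py
```

```text
20.3 [0.5092 0.1088 0.0562] grip [0.5092 0.1088 0.0672] [-1.93 -0.84  4.66] [-0.168  0.338  0.065] 0.0003721824716320299 2.8032019635429606
```

Contact is building at z = 0.056, where the shut lid's top face should be. I press 1.5 mm more to confirm it has stopped.

Request:
{"api": "arm_command", "payload": {
  "moves": [
    [[0,0,0.0005],[0,0,0],0.0],
    [[0,0,0.001],[0,0,0],0.0],
    [[0,0,0.0015],[0,0,0],0.0],
    [[0,0,0.0015],[0,0,0],0.0],
    [[0,0,0.0015],[0,0,0],0.0]
  ]
}}

```text
time: 20.8
tool_pos: [0.5093, 0.1088, 0.0559]
tool_rot: [-3.14, 0.0, 1.452]
contact_force: [-4.9, -0.3, 17.4]
opening: 0.0003
grip_force: 8.5
```

```bash
python3 st.py
```

```text
20.8 [0.5093 0.1088 0.0559] grip [0.5093 0.1088 0.0669] [-4.95 -0.26 17.42] [-0.268  1.051 -0.024] 0.0002534264851698347 8.490441769827157
```

Request:
{"api": "arm_command", "payload": {
  "moves": [
    [[0,0,-0.003],[0,0,0],0.0],
    [[0,0,-0.03],[0,0,0],0.0],
    [[0,0,-0.07],[0,0,0],0.0],
    [[0,0,-0.11],[0,0,0],0.0],
    [[0,0,-0.15],[0,0,0],0.0]
  ]
}}

```text
time: 21.3
tool_pos: [0.5093, 0.1087, 0.2055]
tool_rot: [-3.138, 0.0, 1.452]
contact_force: [-0.3, -0.3, 0.3]
opening: 0.0002
grip_force: 0.0
```

```bash
python3 st.py; python3 - <<'E'
from look import *
s=robot.read_camera('side')[...,::-1];t=robot.read_camera('top')[...,::-1]
c=lambda im,x,y:cv2.resize(im[y:y+110,x:x+100],(400,440),interpolation=cv2.INTER_CUBIC)
cv2.imwrite('pics/c13.png',np.hstack([c(s,170,150),c(t,140,125)]))
E
```

```text
21.3 [0.5093 0.1087 0.2055] grip [0.5093 0.1087 0.2165] [-0.33 -0.31  0.31] [-0.039  0.045  0.025] 0.00017103046896604728 0.0
```

View pics/c13.png

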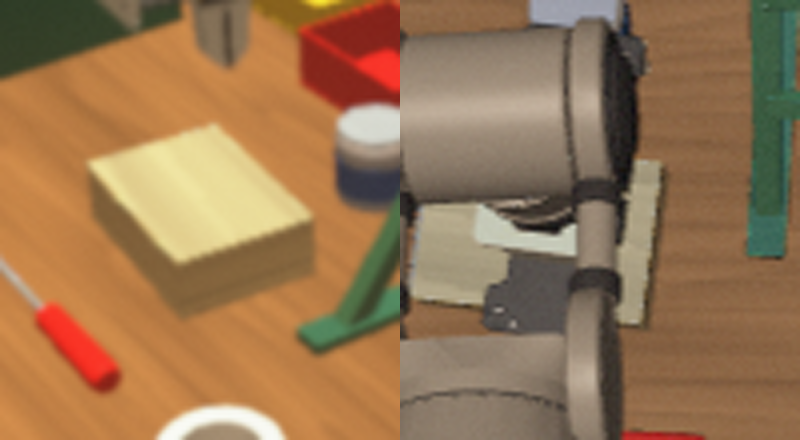

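The lid lies flat on the rim with no gap, and the gripper is clear.

```bash
python3 -c "
from cell import robot
print(robot.hand_in())"
```

```text
the job is handed in; nothing more can be done
None
```

The job is handed in at about 21 s of the 64 s, but no verdict came back: the red spanner lies in the case over the boss with its tail on the rest block, the lid looks fully shut, and I saw nothing else disturbed.

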